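# Send a token down the counter chute

## Robot

A 6-joint arm with a two-finger parallel gripper is mounted at the origin on the work surface. World frame = base frame: x ahead of the robot, y to its left, z up, the work surface at z = 0. Lengths are in m, angles in rad, forces in N, time in s.
With the tool pointing down it reaches from about 0.4 to 0.825 m from the base axis. Payload 7 kg.
Tool frame: the origin (TCP) lies between the finger pads; the fingertips stand 22 mm ahead of it and the grasp point (between the pads) lies 3 mm ahead of it; z points along the fingers, y is the direction in which the jaws open and shut (so a half turn about z gives the same grasp; the last joint's range is limited). The gripper opens to 88 mm and grips with 3 to 60 N. Pads are 19 mm wide; open, the fingers measure 130 mm over their backs; the gripper's body (78 mm by 193 mm) begins 47 mm behind the grasp point.
Start: joints at [1.586, 0.359, 0.012, 0, -1.224, -0.288], TCP at [0.182, 0.65, 0.249] pointing down, gripper open.
Joint ranges: [-3.07, 3.07], [-1.43, 2.12], [-1.02, 1.25], [-3.03, 1.67], [-3.05, -0], [-3.03, 3.03]. Speed limits (rad/s): [2.39, 2.39, 3.01, 3.14, 3.14, 3.14].

## Interface

Orientations are given as [roll, pitch, yaw] about the fixed x, y, z axes, in that order (R = Rz(yaw) Ry(pitch) Rx(roll)).
In Python, from station import * gives the robot as it stands. The module is installed in compiled form; this text tells all that it offers.
- The arm moves only by the tool move_arm, never from a script. Its argument "rows" is a list of rows, each an object with "delta_rot": the turn, a rotation vector about the world's x, y, z in degrees, a list of three; "delta_pos": the shift along the world's x, y, z in cm, a list of three; "hand": the finger opening in cm, from 0 to 8.76. A call has exactly 10 rows; each row shifts and turns the commanded pose from where the row before left it; what a row does not reach is not made up. A row lasts 1/10 s, in which the tool goes at most 50 mm and 8.59 degrees, less where a joint would pass 70% of its speed; a pose out of reach is approached as far as the arm can. A call is refused whole if a number of a shift passes 5 or a number of a turn 8.59, either way. A call with a gripper value outside its range is refused whole. The fingers move at their own pace and stop on an object; "force" is the grip in N (left out, the last holds). Time passes only in rows, so rows that do not move let the fingers close, or fill a call up. It gives the time, the measured TCP pose, the force and the opening at its end, in the units of the state.
- get_state(): the state, without advancing time (a new reading comes with each control period).
- grab_frame(name): name is "side" or "top"; returns the picture (420x560x3 uint8, blue, green, red); there is no depth.
- camera_info(name): a dict with "camera_matrix" (3x3 intrinsics, pixels), "world_from_camera" (4x4, takes a point from camera to world coordinates). Camera axes: x right, y down, z forward; pixel columns grow to the right and rows downward; lengths in m; the calibration is good to about 2 mm. A picture is of the moment at which its call begins. camera_info takes no time and is no camera call.
- job_done(): hands the job in, once; it reports no verdict.
The state is a dict: "t": time; "q": joint angles; "qd": joint speeds; "joint_efforts": joint torques, N m; "eef_pos": TCP position; "ee_rot": TCP orientation; "force": force on the tool from outside, world axes, zero at the start; "moment": the same for the moment, N m; "width": finger opening in m.
Only numpy, scipy, OpenCV 4.12 (cv2) and the standard library are available. Lean on these libraries where they do the work, as an engineer would, in place of code of your own. Each camera call takes 0.05 s, during which the arm holds its last target.

## Task

Use the rod standing in the wooden block to push the brass token down the counter chute, under its clear roof, until it presses the sprung stop back a little, gently and without jamming the stop, and leave it resting against the stop. Then lower the rod, round tip first, into the white mug with the handle and let go so that it leans over the mug's handle. Leave the other things on the counter where they are.

Things in the scene. Friction and masses are not known exactly. Their poses are not given: they have to be found in the camera images.
- chute: Fixed aluminium chute, 200 x 54 mm in plan. Origin: centre of its underside on the table, z up, x downhill (roughly away from the robot). Straight channel 46 mm wide, floor falling along x at 20 degrees over 210 mm of slope length; walls 4 mm thick, 20 mm high at first. Beyond 70 mm of slope length a clear roof 52 mm above the floor covers it, so a tool must slant in from the upper end.
- chute_mouth (a point): Point on the chute floor's centre line at its upper end (slope length 0), 102 mm above the table; axes as the chute's.
- escapement: Grey bridge 34 x 56 x 22 mm on the roof's lower end; carries the sprung stop blade across the channel beneath. Origin: floor centre line at slope length 210 mm; x down the slope, z square to the floor. The blade's face rests somewhere from 140 to 170 mm of slope length (set anew each time, not reported), gives 12 mm at 0.5 N per mm, then is solid.
- token: Loose brass puck, 40 mm diameter, 16 mm thick, about 0.12 kg; lies flat on the upper, open part of the chute floor and stays there by friction (a push of under 1 N slides it downhill). Origin: centre of its underside; z its axis.
- stand: Fixed wooden block 70 x 70 x 55 mm; a 14.5 mm hole, 45 mm deep, in the middle of its top holds the rod upright and loosely. Origin: centre of its underside.
- rod: Loose push rod, 200 mm long, about 0.07 kg: steel shaft 12 mm diameter with a round rubber tip (6 mm radius), and from 130 to 200 mm a round wooden handle, 20 mm diameter. At first upright in the stand, tip down, its lower end 10 mm above the table. Origin: lower end, on the axis; z along the rod to the handle.
- rod_tip (a point): Centre of the rod's round tip (6 mm radius), 6 mm from the lower end.
- rod_grip (a point): Middle of the handle, 165 mm from the lower end.
- rod_top (a point): Top end of the handle, 200 mm from the lower end.
- mug: Loose white mug, 84 mm outer diameter, 100 mm high, wall 4 mm, inner floor 5 mm above its underside, 0.45 kg. Origin: centre of its underside, z up. Its handle stands out at +y, to 79 mm from the axis, from about 20 to 85 mm high, and points roughly toward the robot.
- paper_cup: Loose paper cup, 72 mm across, 80 mm high; bystander. Origin: centre of its underside.
- ticket_roll: Loose roll of tickets, 68 mm across, 32 mm high; bystander. Origin: centre of its underside.
- stapler: Loose stapler, 130 x 34 x 42 mm; bystander. Origin: centre of its underside, x along it.
- calculator: Loose desk calculator, 140 x 95 x 21 mm; bystander. Origin: centre of its underside.
- card_terminal: Loose card terminal, 160 x 78 x 29 mm; bystander. Origin: centre of its underside.
- tape: Loose roll of clear tape, 60 mm across, 20 mm high; bystander. Origin: centre of its underside.
There are look-alikes about, which are no part of the job. Several things have the shape of the mug; the one meant has the colours described above.

How it is judged:
By the outcome, as a careful person would: the job done as asked, in the order asked, and still so for the second after the job is handed in, with the robot touching nothing.
It also fails if it takes over 61 s, if anything falls off the work surface, if the arm or the gripper's body presses on something with over 40 N, if the wrist force passes 120 N, or if a joint passes its speed limit or range.

## Working session

There is one attempt and no reset: what is moved stays moved. The work goes in short steps, Python scripts to look and compute and a tool call to move; the robot and the scene stay as the last step left them, time stands still between calls to the robot, and variables do not carry over. Pictures are saved under pics/ and viewed, and the job is handed in when it is done.

Besides the shell and the picture viewer there is one more tool, called after "Emit:" as a command line: name --argument value ..., lists and objects as JSON in quotes. move_arm: Moves the arm, as the interface text tells. Its arguments: {"type":"object","properties":{"rows":{"type":"array"},"force":{"type":"number"}},"required":["rows"]}

```bash
mkdir -p pics; ls; python3 - <<'E'
from station import *
import cv2
print(get_state())
for n in("side","top"):
    c=camera_info(n);print(n,c)
    cv2.imwrite(f"pics/{n}0.png",grab_frame(n))
E
```

```text
pics
{'t': 0.0, 'q': array([ 1.58612506e+00,  3.59351688e-01,  1.10644756e-02, -3.68896015e-04,
       -1.22410845e+00, -2.88096932e-01]), 'qd': array([-3.43880277e-05,  1.91575073e-04,  1.07331293e-03, -6.93132745e-04,
       -1.65971355e-03, -8.66108146e-04]), 'joint_efforts': array([-4.08408696e-04, -5.82718670e+01,  2.93047410e+01,  6.99748859e+00,
        6.86637824e-03, -1.49787202e-04]), 'eef_pos': array([0.18174071, 0.64959643, 0.24764449]), 'ee_rot': array([ 3.13996069e+00, -1.21965624e-04, -2.72893725e-01]), 'force': array([-0.84997425, -0.17909293,  0.78471379]), 'moment': array([-0.0024281 , -0.05031909, -0.02037834]), 'width': 0.08752711474274716}
side {'camera_matrix': array([[483.52510535,   0.        , 277.40912665],
       [  0.        , 483.52510535, 210.18036103],
       [  0.        ,   0.        ,   1.        ]]), 'world_from_camera': array([[ 0.99602656, -0.05626494,  0.06903154,  0.40076253],
       [-0.08838693, -0.71943216,  0.6889159 , -0.83273949],
       [ 0.01090169, -0.69228002, -0.72154663,  0.97675794],
       [ 0.        ,  0.        ,  0.        ,  1.        ]])}
top {'camera_matrix': array([[396.24586587,   0.        , 273.08935939],
       [  0.        , 396.24586587, 213.33638125],
       [  0.        ,   0.        ,   1.        ]]), 'world_from_camera': array([[-2.81291734e-04, -9.95447633e-01,  9.53096554e-02,
         3.71537941e-01],
       [-9.99773273e-01, -1.74932788e-03, -2.12212734e-02,
         8.72169515e-03],
       [ 2.12913942e-02, -9.52940155e-02, -9.95221446e-01,
         1.42273624e+00],
       [ 0.00000000e+00,  0.00000000e+00,  0.00000000e+00,
         1.00000000e+00]])}
```

View pics/side0.png

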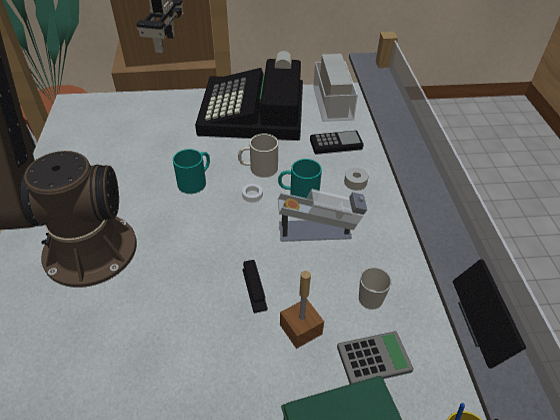

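View pics/top0.png

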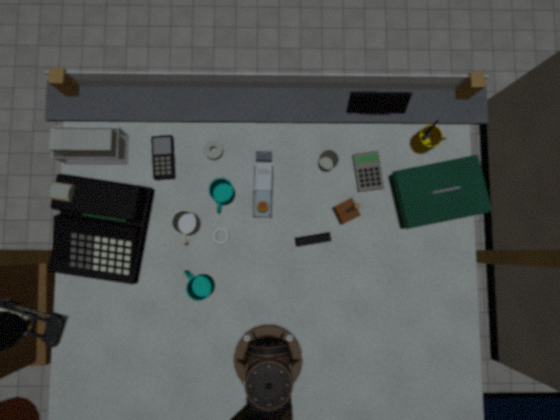

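The side view shows the white mug at (264,155), with teal look-alikes at (190,170) and (305,178). The paper cup without a handle is at (374,288). The rod in its stand is at (303,300), and the chute with the token at (320,212). Next I'll take enlarged crops.

```bash
cat > h.py <<'E'
import cv2,numpy as np
from station import camera_info
C={n:camera_info(n) for n in("side","top")}
def ray(n,u,v):
    c=C[n];T=c["world_from_camera"];d=T[:3,:3]@np.linalg.inv(c["camera_matrix"])@[u,v,1.];return T[:3,3],d/np.linalg.norm(d)
def tri(s,t):
    (a,d),(b,e)=ray("side",*s),ray("top",*t)
    x=np.linalg.lstsq(np.c_[d,-e],b-a,rcond=None)[0]
    p,q=a+x[0]*d,b+x[1]*e
    return (p+q)/2,np.linalg.norm(p-q)
def atz(n,px,z):
    o,d=ray(n,*px);return o+d*(z-o[2])/d[2]
def proj(n,p):
    c=C[n];T=np.linalg.inv(c["world_from_camera"]);q=T[:3,:3]@np.asarray(p)+T[:3,3];u=c["camera_matrix"]@q;return u[:2]/u[2]
def crop(src,out,x,y,w,h,k):
    im=cv2.imread(src) if isinstance(src,str) else src
    im=cv2.resize(im[y:y+h,x:x+w],None,fx=k,fy=k,interpolation=cv2.INTER_CUBIC)
    for i in range(0,w,10):
        cv2.line(im,(i*k,0),(i*k,5 if (x+i)%50 else 12),(0,0,255),1)
        if (x+i)%20==0: cv2.putText(im,str(x+i),(i*k,22),0,.4,(0,0,255),1)
    for j in range(0,h,10):
        cv2.line(im,(0,j*k),(6,j*k),(0,0,255),1)
        if (y+j)%20==0: cv2.putText(im,str(y+j),(8,j*k+4),0,.4,(0,0,255),1)
    cv2.imwrite(out,im)
E
python3 - <<'E'
from h import *
crop("pics/side0.png","pics/s_a.png",230,120,150,130,5)
crop("pics/side0.png","pics/s_b.png",240,250,160,110,5)
crop("pics/top0.png","pics/t_a.png",160,140,120,100,6)
crop("pics/top0.png","pics/t_b.png",280,140,120,110,5)
E
```

```text
(no output)
```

View pics/s_a.png

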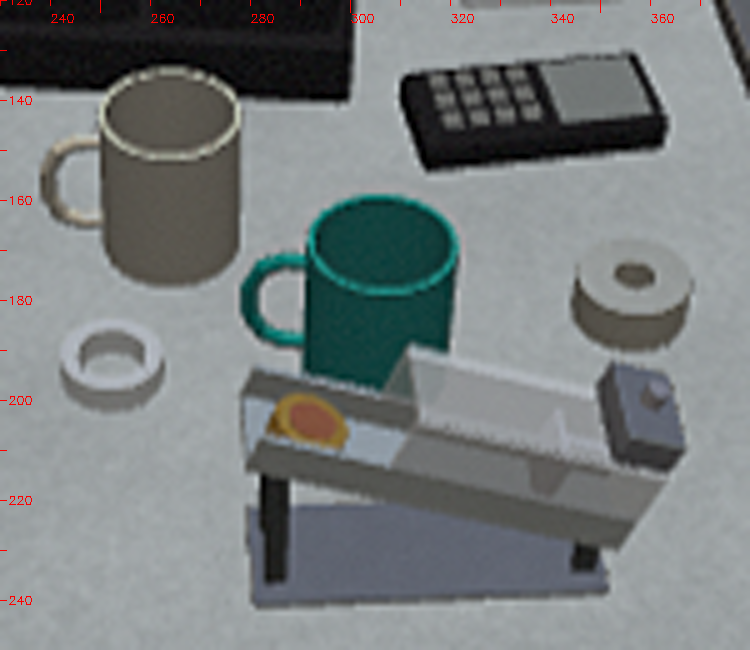

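View pics/s_b.png

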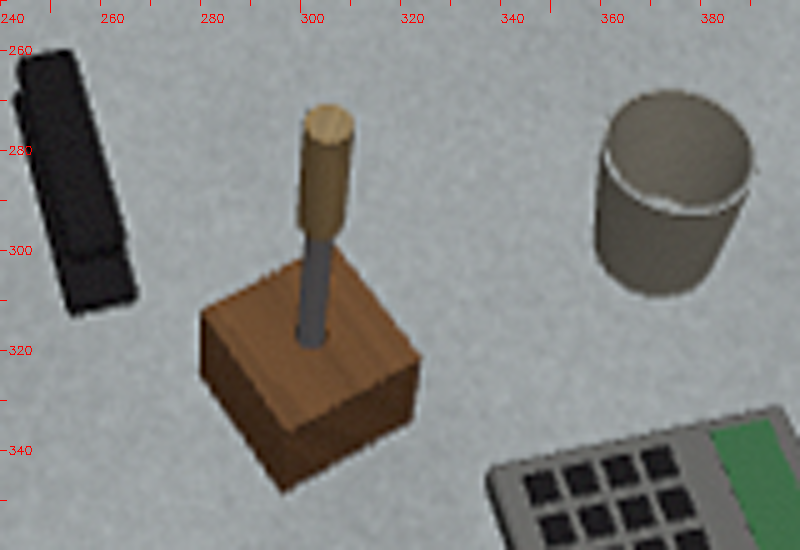

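View pics/t_a.png

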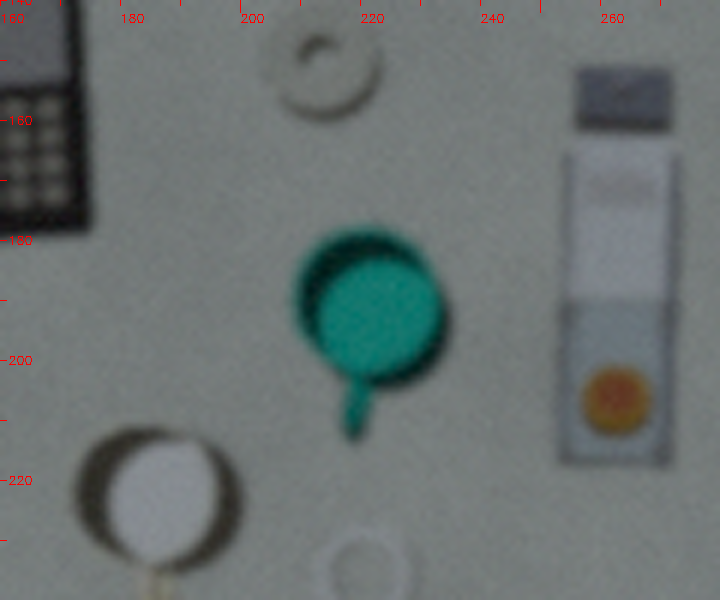

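View pics/t_b.png

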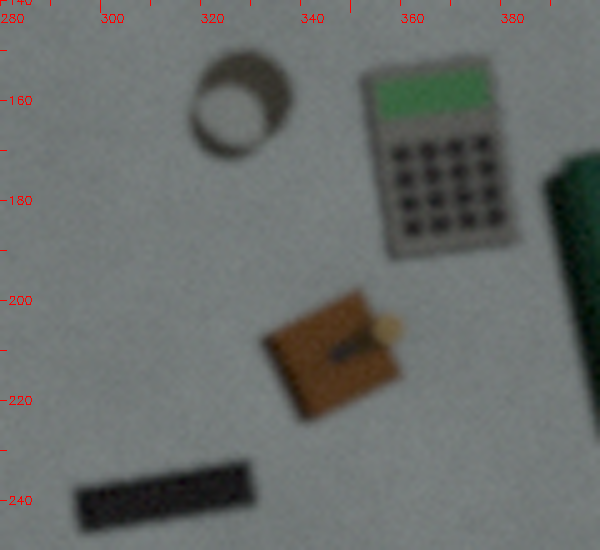

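```bash
python3 - <<'E'
from h import *
np.set_printoptions(precision=4,suppress=True)
def S(x,y,ox,oy,k): return ((x+.5)/k-.5+ox,(y+.5)/k-.5+oy)
sa=lambda x,y:S(x,y,230,120,5); sb=lambda x,y:S(x,y,240,250,5); ta=lambda x,y:S(x,y,160,140,6); tb=lambda x,y:S(x,y,280,140,5)
print("rodtop",tri(sb(329,123),tb(388,329)), "hole",tri(sb(312,335),tb(335,355)))
print("plate",[atz("side",sa(*p),0)[:2] for p in((257,606),(607,594),(247,508))])
print("token top c",tri(sa(311,421),ta(618,400)))
print("bridge knob/top",tri(sa(640,400),ta(623,85)))
print("mug rim side c",atz("side",sa(170,114),.1),"top c",atz("top",ta(159,499),.1),tri(sa(170,114),ta(159,499)))
print("mug handle end side",atz("side",sa(42,182),.0525))
o=[atz("top",ta(*p),.02) for p in((557,464),(672,464),(575,66),(672,66))];print(o)
print("stand corners top z.055",[atz("side",sb(*p),.055)[:2] for p in((200,312),(290,432),(421,357),(335,245))],[atz("top",tb(*p),.055)[:2] for p in((263,340),(362,290),(402,376),(305,420))])
print("cup",atz("side",sb(678,145),.08),"terminal",atz("side",sa(530,120),.03),"stapler",[atz("side",sb(*p),.04)[:2] for p in((15,70),(70,315))])
E
```

```text
rodtop (array([ 0.513 , -0.2775,  0.2102]), np.float64(0.0004577803155045649)) hole (array([ 0.5134, -0.2769,  0.0539]), np.float64(0.0014736817599486))
plate [array([ 0.4938, -0.0125]), array([ 0.68  , -0.0189]), array([0.4949, 0.0578])]
token top c (array([0.5216, 0.0157, 0.1084]), np.float64(0.0008928043387995072))
bridge knob/top (array([0.694 , 0.0137, 0.1131]), np.float64(0.008794825880626776))
mug rim side c [0.4688 0.279  0.1   ] top c [0.4662 0.2704 0.1   ] (array([0.4669, 0.2688, 0.1079]), np.float64(0.002523022136631688))
mug handle end side [0.3924 0.2805 0.0525]
[array([0.493 , 0.0522, 0.02  ]), array([ 0.4931, -0.0158,  0.02  ]), array([0.7332, 0.0425, 0.02  ]), array([ 0.7335, -0.0158,  0.02  ])]
stand corners top z.055 [array([ 0.4663, -0.262 ]), array([ 0.4989, -0.3234]), array([ 0.5598, -0.2922]), array([ 0.5301, -0.2323])] [array([ 0.523 , -0.2265]), array([ 0.5583, -0.2964]), array([ 0.4979, -0.3233]), array([ 0.4671, -0.2549])]
cup [ 0.6888 -0.2082  0.08  ] terminal [0.6987 0.345  0.03  ] stapler [array([ 0.3903, -0.1106]), array([ 0.4095, -0.2495])]
```

```bash
cat > ov.py <<'E'
from h import *
def frame(x,y,yaw):
    R=np.array([[np.cos(yaw),-np.sin(yaw),0],[np.sin(yaw),np.cos(yaw),0],[0,0,1]])
    a=np.radians(20)
    def P(s,w,h):
        return np.array([x,y,0])+R@[-.0987+s*np.cos(a)+h*np.sin(a), w, .102-s*np.sin(a)+h*np.cos(a)]
    return P
def overlay(n,src,out,prm,box,k,blade=None):
    P=frame(*prm); x,y,w,h=box
    im=cv2.resize(cv2.imread(src)[y:y+h,x:x+w],None,fx=k,fy=k,interpolation=cv2.INTER_CUBIC)
    def L(a,b,c):
        q=[tuple(int(v) for v in (proj(n,p)-[x,y]+.5)*k-.5) for p in(a,b)];cv2.line(im,*q,c,1)
    for w_ in(-.027,-.023,.023,.027):
        L(P(0,w_,.02),P(.07,w_,.02),(0,0,255)); L(P(0,w_,0),P(.21,w_,0),(0,255,0)); L(P(0,w_,0),P(0,w_,.02),(0,0,255))
        L(P(.07,w_,.052),P(.21,w_,.052),(255,0,255))
    for s in(0,.07,.21): L(P(s,-.023,0),P(s,.023,0),(0,255,0))
    L(P(.07,-.027,.052),P(.07,.027,.052),(255,0,255))
    if blade:
        for b in blade:
            q=[P(b,-.02,.0),P(b,.02,0),P(b,.02,.052),P(b,-.02,.052)]
            for i in range(4): L(q[i],q[i-1],(255,255,0))
    cv2.imwrite(out,im)
E
python3 - <<'E'
from ov import *
prm=(.591,.0165,np.radians(-1))
overlay("side","pics/side0.png","pics/ovs.png",prm,(270,180,110,80),7)
overlay("top","pics/top0.png","pics/ovt.png",prm,(235,140,60,90),6)
E
```

```text
(no output)
```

View pics/ovs.png

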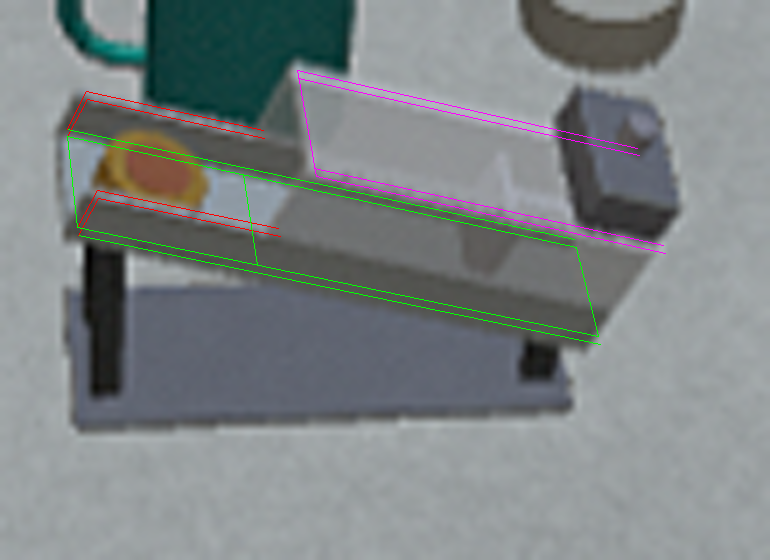

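View pics/ovt.png

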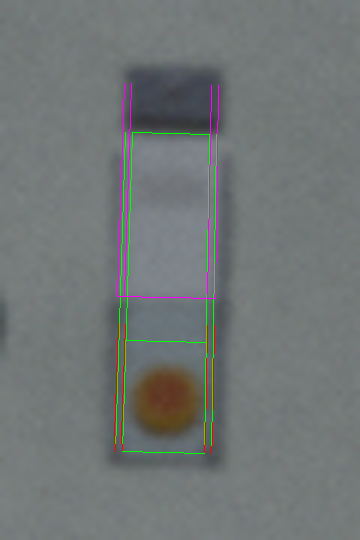

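```bash
python3 - <<'E'
from ov import *
prm=(.588,.0155,np.radians(-1.8))
overlay("side","pics/side0.png","pics/ovs2.png",prm,(270,180,110,80),7,[.14,.155,.17])
overlay("top","pics/top0.png","pics/ovt2.png",prm,(235,140,60,90),6,[.14,.17])
print("teal",atz("top",(160+370/6,140+320/6),.1),atz("side",(306,168.5),.1),"tape",atz("side",(252,193),.02),"ring")
E
```

```text
teal [0.56544901 0.15337456 0.1       ] [0.57681873 0.15603341 0.1       ] tape [0.4263984  0.15364797 0.02      ] ring
```

View pics/ovs2.png

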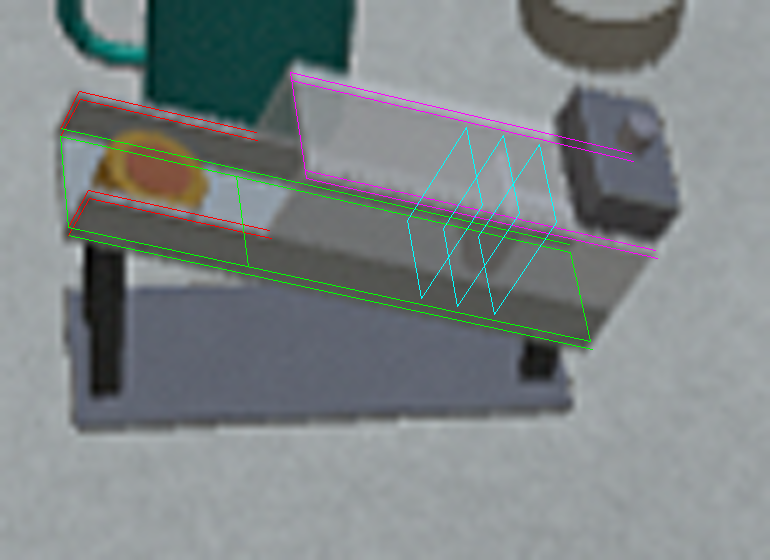

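View pics/ovt2.png

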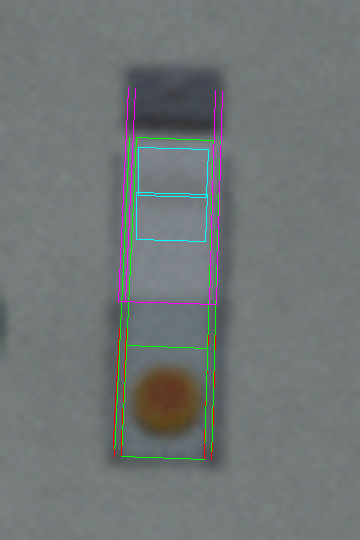

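```bash
python3 - <<'E'
from h import *
np.set_printoptions(precision=3,suppress=True)
for n in C: print(n,"base",proj(n,[0,0,0]),"tcp",proj(n,[.182,.65,.249]))
for p in((155,185),(140,282),(52,270),(55,180)): print("reg",atz("top",p,.1))
print("ws",atz("top",(50,125),0),atz("top",(480,125),0),atz("top",(50,415),0))
print(tri((283,62),(64,193)),"register printer top"); print(tri((262,75),(145,188)))
for p in((199,130),(300,135)): print(atz("side",p,0))
crop("pics/top0.png","pics/t_c.png",0,120,170,260,2)
E
```

```text
side base [ 90.531 248.698] tcp [164.734  36.341]
top base [266.928 358.391] tcp [ 40.852 317.729]
reg [0.593 0.377 0.1  ]
reg [0.271 0.417 0.1  ]
reg [0.311 0.704 0.1  ]
reg [0.609 0.709 0.1  ]
ws [0.83  0.791 0.   ] [ 0.84  -0.793  0.   ] [-0.183  0.737  0.   ]
(array([0.56 , 0.656, 0.142]), np.float64(0.0021082650677908257)) register printer top
(array([0.511, 0.35 , 0.285]), np.float64(0.08249420601637265))
[0.267 0.488 0.   ]
[0.599 0.436 0.   ]
```

```bash
python3 - <<'E'
from station import *
for i in range(4): s=get_state();print(s["t"],s["force"])
E
```

```text
0.1 [-0.10653114 -0.33284858  0.26990947]
0.1 [-0.10653114 -0.33284858  0.26990947]
0.1 [-0.10653114 -0.33284858  0.26990947]
0.1 [-0.10653114 -0.33284858  0.26990947]
```

Emit:
move_arm --rows '[{"delta_pos":[3,-2.9,0.2],"delta_rot":[0,0,1.4],"hand":8.7},{"delta_pos":[3,-2.9,0.2],"delta_rot":[0,0,1.4],"hand":8.7},{"delta_pos":[3,-2.9,0.2],"delta_rot":[0,0,1.4],"hand":8.7},{"delta_pos":[3,-2.9,0.2],"delta_rot":[0,0,1.4],"hand":8.7},{"delta_pos":[3,-2.9,0.2],"delta_rot":[0,0,1.4],"hand":8.7},{"delta_pos":[3,-2.9,0.2],"delta_rot":[0,0,1.4],"hand":8.7},{"delta_pos":[3,-2.9,0.2],"delta_rot":[0,0,1.4],"hand":8.7},{"delta_pos":[3,-2.9,0.2],"delta_rot":[0,0,1.4],"hand":8.7},{"delta_pos":[0.6,-4.6,0],"delta_rot":[0,0,1.3],"hand":8.7},{"delta_pos":[0.6,-4.6,0],"delta_rot":[0,0,1.3],"hand":8.7}]'

```text
t: 1.1
eef_pos: [0.4343, 0.3242, 0.2637]
ee_rot: [3.14, 0.001, -0.032]
force: [0.9, 0.3, -0.2]
width: 0.087
```

Emit:
move_arm --rows '[{"delta_pos":[0.6,-4.6,0],"delta_rot":[0,0,0],"hand":8.7},{"delta_pos":[0.6,-4.6,0],"delta_rot":[0,0,0],"hand":8.7},{"delta_pos":[0.6,-4.6,0],"delta_rot":[0,0,0],"hand":8.7},{"delta_pos":[0.6,-4.6,0],"delta_rot":[0,0,0],"hand":8.7},{"delta_pos":[0.6,-4.6,0],"delta_rot":[0,0,0],"hand":8.7},{"delta_pos":[0.6,-4.6,0],"delta_rot":[0,0,0],"hand":8.7},{"delta_pos":[0.6,-4.6,0],"delta_rot":[0,0,0],"hand":8.7},{"delta_pos":[0.6,-4.6,0],"delta_rot":[0,0,0],"hand":8.7},{"delta_pos":[0.6,-4.6,0],"delta_rot":[0,0,0],"hand":8.7},{"delta_pos":[0.6,-4.6,0],"delta_rot":[0,0,0],"hand":8.7}]'

```text
t: 2.1
eef_pos: [0.4936, -0.1359, 0.2646]
ee_rot: [-3.141, -0.0, -0.032]
force: [1.2, 0.8, 0.4]
width: 0.0868
```

Emit:
move_arm --rows '[{"delta_pos":[0.65,-4.7,0],"delta_rot":[0,0,0],"hand":8.7},{"delta_pos":[0.65,-4.7,0],"delta_rot":[0,0,0],"hand":8.7},{"delta_pos":[0.65,-4.8,0],"delta_rot":[0,0,0],"hand":8.7},{"delta_pos":[0,0,0],"delta_rot":[0,0,0],"hand":8.7},{"delta_pos":[0,0,-2.2],"delta_rot":[0,0,0],"hand":8.7},{"delta_pos":[0,0,-2.2],"delta_rot":[0,0,0],"hand":8.7},{"delta_pos":[0,0,-2.2],"delta_rot":[0,0,0],"hand":8.7},{"delta_pos":[0,0,-2.2],"delta_rot":[0,0,0],"hand":8.7},{"delta_pos":[0,0,0],"delta_rot":[0,0,0],"hand":8.7},{"delta_pos":[0,0,0],"delta_rot":[0,0,0],"hand":8.7}]'

```text
t: 3.1
eef_pos: [0.5134, -0.2758, 0.1767]
ee_rot: [3.141, 0.001, -0.032]
force: [-0.5, -0.3, 0.7]
width: 0.087
```

```bash
python3 - <<'E'
from h import *
from station import *
cv2.imwrite("pics/side1.png",grab_frame("side"));cv2.imwrite("pics/top1.png",grab_frame("top"))
crop("pics/side1.png","pics/s1c.png",240,220,140,120,5)
s=get_state();print(s["eef_pos"],s["ee_rot"],s["q"])
E
```

```text
[ 0.51413151 -0.27602919  0.177894  ] [ 3.14101483e+00 -1.67866552e-03 -3.14331742e-02] [-1.57576950e-01  2.64426904e-01 -2.93962370e-01  4.27344585e-04
 -1.01066907e+00  1.69671289e+00]
```

View pics/s1c.png

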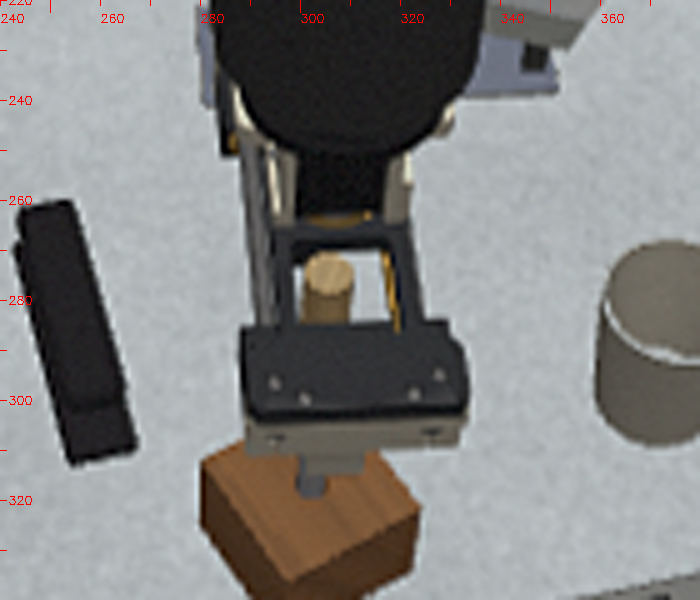

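The rod's top, at (306,275), sits between the two fingers, and the stand is clear below. Closing now.

Emit:
move_arm --rows '[{"delta_pos":[0,0,0],"delta_rot":[0,0,0],"hand":1.0},{"delta_pos":[0,0,0],"delta_rot":[0,0,0],"hand":1.0},{"delta_pos":[0,0,0],"delta_rot":[0,0,0],"hand":1.0},{"delta_pos":[0,0,0],"delta_rot":[0,0,0],"hand":1.0},{"delta_pos":[0,0,0],"delta_rot":[0,0,0],"hand":1.0},{"delta_pos":[0,0,0],"delta_rot":[0,0,0],"hand":1.0},{"delta_pos":[0,0,0],"delta_rot":[0,0,0],"hand":1.0},{"delta_pos":[0,0,0],"delta_rot":[0,0,0],"hand":1.0},{"delta_pos":[0,0,0],"delta_rot":[0,0,0],"hand":1.0},{"delta_pos":[0,0,0],"delta_rot":[0,0,0],"hand":1.0}]' --force 35

```text
t: 4.2
eef_pos: [0.5134, -0.276, 0.1766]
ee_rot: [3.142, 0.0, -0.032]
force: [-0.3, -0.4, 0.9]
width: 0.0191
```

Emit:
move_arm --rows '[{"delta_pos":[0,0,1],"delta_rot":[0,0,0],"hand":1.0},{"delta_pos":[0,0,2],"delta_rot":[0,0,0],"hand":1.0},{"delta_pos":[0,0,3],"delta_rot":[0,0,0],"hand":1.0},{"delta_pos":[0,0,3],"delta_rot":[0,0,0],"hand":1.0},{"delta_pos":[0,0,3],"delta_rot":[0,0,0],"hand":1.0},{"delta_pos":[-1,3,3],"delta_rot":[0,0,0],"hand":1.0},{"delta_pos":[-1.5,4,2],"delta_rot":[0,-3,0],"hand":1.0},{"delta_pos":[-1.5,4,0],"delta_rot":[0,-3,0],"hand":1.0},{"delta_pos":[-1.5,4,0],"delta_rot":[0,-3,0],"hand":1.0},{"delta_pos":[-1.5,4,0],"delta_rot":[0,-3,0],"hand":1.0}]'

```text
t: 5.2
eef_pos: [0.4427, -0.0851, 0.3476]
ee_rot: [-3.133, -0.213, -0.034]
force: [0.2, 1.2, 0.1]
width: 0.0194
```

```bash
python3 - <<'E'
from h import *
from station import *
from scipy.spatial.transform import Rotation as Ro
cv2.imwrite("pics/side2.png",grab_frame("side"));cv2.imwrite("pics/top2.png",grab_frame("top"))
s=get_state();R=Ro.from_euler("xyz",s["ee_rot"]).as_matrix();p=s["eef_pos"];print(p,s["ee_rot"],s["q"],s["force"])
e=p+R[:,2]*.167;print("pred end",e,proj("side",e),proj("top",e), "top",p-R[:,2]*.033)
u,v=proj("side",e).astype(int);crop("pics/side2.png","pics/s2c.png",u-70,v-80,140,110,5)
u,v=proj("top",e).astype(int);crop("pics/top2.png","pics/t2c.png",u-50,v-50,100,100,5)
E
```

```text
[ 0.4406387  -0.08233776  0.34785058] [-3.1323902  -0.21425886 -0.02670962] [ 0.31136852 -0.22342928 -0.44619241  0.06800063 -1.14344238  1.2118692 ] [ 0.91325744  0.18975942 -0.05476426]
pred end [ 0.47617366 -0.08174977  0.18467607] [277.45277993 211.86560513] [293.49398417 217.78879515] top [ 0.43361682 -0.08245395  0.38009465]
```

View pics/s2c.png

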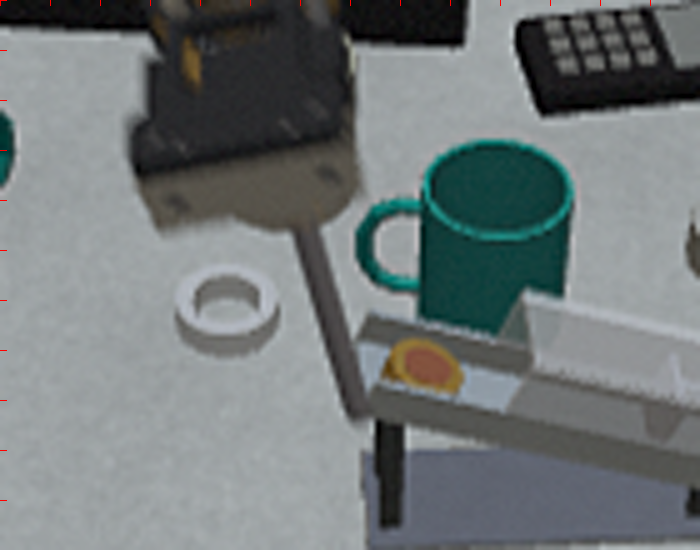

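View pics/t2c.png

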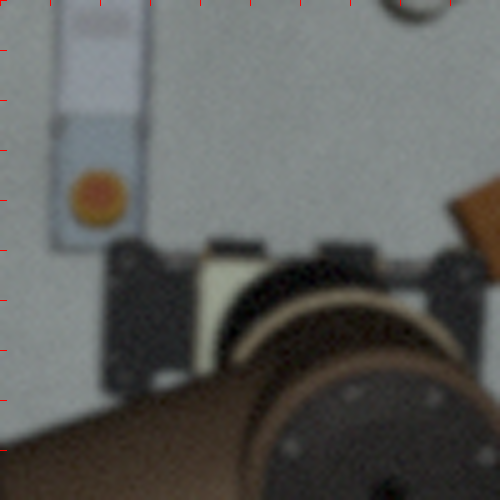

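```bash
cat >> h.py <<'E'
def tcp(s,h,beta,w=0,L=.161):
    from ov import frame
    b=np.radians(beta);return frame(.588,.0155,np.radians(-1.8))(s,w,h)-L*np.array([np.cos(b),0,-np.sin(b)])
E
python3 - <<'E'
from h import *
np.set_printoptions(precision=4,suppress=True)
for s,h,b in((-.015,.05,65),(-.015,.009,65),(0,.009,65),(.03,.009,57),(.06,.009,50),(.09,.009,45),(.105,.009,45),(.115,.009,45)): print(s,h,b,tcp(s,h,b))
from station import *
print(get_state()["eef_pos"])
E
```

```text
-0.015 0.05 65 [0.4243 0.0185 0.3   ]
-0.015 0.009 65 [0.4103 0.0189 0.2615]
0 0.009 65 [0.4244 0.0185 0.2564]
0.03 0.009 57 [0.4329 0.0176 0.2352]
0.06 0.009 50 [0.4453 0.0167 0.2133]
0.09 0.009 45 [0.4631 0.0158 0.1935]
0.105 0.009 45 [0.4772 0.0154 0.1884]
0.115 0.009 45 [0.4866 0.0151 0.185 ]
[ 0.4406 -0.0823  0.3479]
```

Emit:
move_arm --rows '[{"delta_pos":[-0.4,2.5,0],"delta_rot":[0,-2.6,0],"hand":1.0},{"delta_pos":[-0.4,2.5,0],"delta_rot":[0,-2.6,0],"hand":1.0},{"delta_pos":[-0.4,2.5,0],"delta_rot":[0,-2.6,0],"hand":1.0},{"delta_pos":[-0.4,2.6,0],"delta_rot":[0,-2.6,0],"hand":1.0},{"delta_pos":[0,0,-1.6],"delta_rot":[0,-2.6,0],"hand":1.0},{"delta_pos":[0,0,-1.6],"delta_rot":[0,0,0],"hand":1.0},{"delta_pos":[0,0,-1.6],"delta_rot":[0,0,0],"hand":1.0},{"delta_pos":[0,0,0],"delta_rot":[0,0,0],"hand":1.0},{"delta_pos":[0,0,0],"delta_rot":[0,0,0],"hand":1.0},{"delta_pos":[0,0,0],"delta_rot":[0,0,0],"hand":1.0}]'

```text
t: 6.3
eef_pos: [0.4279, 0.0151, 0.2999]
ee_rot: [-3.126, -0.437, -0.036]
force: [0.5, 0.2, -1.4]
width: 0.0195
```

```bash
cat > look.py <<'E'
from h import *
from station import *
from ov import frame
from scipy.spatial.transform import Rotation as Ro
import sys
def look(k,tops=False):
    np.set_printoptions(precision=4,suppress=True)
    cv2.imwrite(f"pics/side{k}.png",grab_frame("side"))
    if tops: cv2.imwrite(f"pics/top{k}.png",grab_frame("top"))
    s=get_state();R=Ro.from_euler("xyz",s["ee_rot"]).as_matrix();p=s["eef_pos"];print(s["t"],p,s["ee_rot"],s["q"],s["force"])
    c=p+R[:,2]*.161;f=frame(.588,.0155,np.radians(-1.8));o=f(0,0,0)
    A=np.c_[f(1,0,0)-o,f(0,1,0)-o,f(0,0,1)-o];print("tip s,w,h",A.T@(c-o),"z",R[:,2])
    print("tip px",proj("side",c),proj("top",c))
    return c
E
python3 - <<'E'
from look import *
c=look(3)
crop("pics/side3.png","pics/s3c.png",230,130,150,120,5)
E
```

```text
6.35 [0.4279 0.0151 0.2997] [-3.1259 -0.4372 -0.0361] [ 0.746  -0.4061 -0.8428  0.395  -0.8429  0.5707] [ 0.7013  0.4706 -0.5378]
tip s,w,h [-0.0113 -0.0032  0.0511] z [ 0.4237  0.0004 -0.9058]
tip px [281.9194 191.5065] [262.6712 212.3725]
```

View pics/s3c.png

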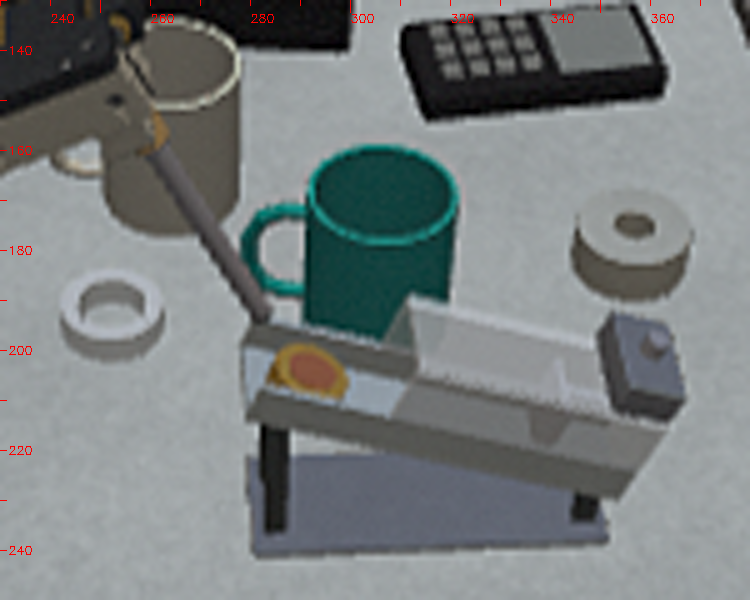

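Emit:
move_arm --rows '[{"delta_pos":[-0.5,0.3,-0.6],"delta_rot":[0,0,0],"hand":1.0},{"delta_pos":[-0.4,0,-0.9],"delta_rot":[0,0,0],"hand":1.0},{"delta_pos":[-0.4,0,-0.9],"delta_rot":[0,0,0],"hand":1.0},{"delta_pos":[-0.3,0,-0.8],"delta_rot":[0,0,0],"hand":1.0},{"delta_pos":[-0.2,0,-0.6],"delta_rot":[0,0,0],"hand":1.0},{"delta_pos":[0,0,0],"delta_rot":[0,0,0],"hand":1.0},{"delta_pos":[0,0,0],"delta_rot":[0,0,0],"hand":1.0},{"delta_pos":[0,0,0],"delta_rot":[0,0,0],"hand":1.0},{"delta_pos":[0,0,0],"delta_rot":[0,0,0],"hand":1.0},{"delta_pos":[0,0,0],"delta_rot":[0,0,0],"hand":1.0}]'

```text
t: 7.35
eef_pos: [0.4095, 0.0181, 0.2608]
ee_rot: [-3.126, -0.436, -0.035]
force: [0.4, 1.2, -1.0]
width: 0.0199
```

```bash
python3 - <<'E'
from look import *
c=look(4,True)
crop("pics/side4.png","pics/s4c.png",260,170,110,80,7)
crop("pics/top4.png","pics/t4c.png",220,140,100,100,6)
E
```

```text
7.45 [0.4094 0.018  0.2607] [-3.1266 -0.4362 -0.0354] [ 0.7987 -0.4251 -0.9567  0.447  -0.7762  0.4596] [-0.3145 -0.4029 -1.6021]
tip s,w,h [-0.0155 -0.0009  0.0079] z [ 0.4227  0.     -0.9063]
tip px [274.1553 202.3533] [261.8544 219.1218]
```

View pics/s4c.png

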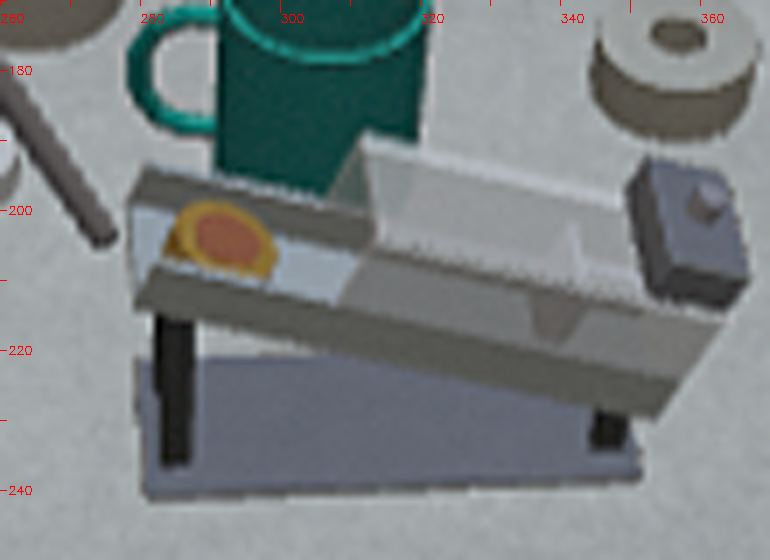

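View pics/t4c.png

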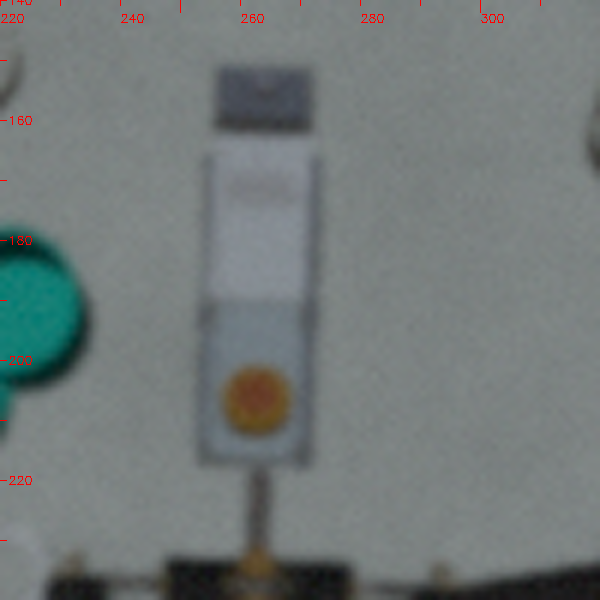

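Emit:
move_arm --rows '[{"delta_pos":[0.1,0,0.25],"delta_rot":[0,0,0],"hand":1.0},{"delta_pos":[0.5,0,-0.17],"delta_rot":[0,0,0],"hand":1.0},{"delta_pos":[0.5,0,-0.17],"delta_rot":[0,0,0],"hand":1.0},{"delta_pos":[0.5,0,-0.17],"delta_rot":[0,0,0],"hand":1.0},{"delta_pos":[0.13,-0.01,-0.36],"delta_rot":[0,-1.33,0],"hand":1.0},{"delta_pos":[0.13,-0.01,-0.36],"delta_rot":[0,-1.33,0],"hand":1.0},{"delta_pos":[0.13,-0.01,-0.36],"delta_rot":[0,-1.33,0],"hand":1.0},{"delta_pos":[0.13,-0.01,-0.36],"delta_rot":[0,-1.33,0],"hand":1.0},{"delta_pos":[0.13,-0.01,-0.36],"delta_rot":[0,-1.33,0],"hand":1.0},{"delta_pos":[0.13,-0.01,-0.36],"delta_rot":[0,-1.33,0],"hand":1.0}]'

```text
t: 8.45
eef_pos: [0.4487, 0.0136, 0.264]
ee_rot: [-3.113, -0.536, -0.037]
force: [0.1, 0.2, -1.1]
width: 0.0192
```

```bash
python3 - <<'E'
from look import *
c=look(5)
crop("pics/side5.png","pics/s5c.png",260,170,110,80,7)
E
```

```text
8.5 [0.449  0.0137 0.2643] [-3.1123 -0.5373 -0.037 ] [ 0.67   -0.3789 -1.0152  0.6051 -0.5764  0.418 ] [-0.619   0.1422  0.4721]
tip s,w,h [ 0.0315 -0.0019  0.037 ] z [ 0.5124  0.0104 -0.8587]
tip px [295.8384 198.7419] [262.6878 202.501 ]
```

View pics/s5c.png

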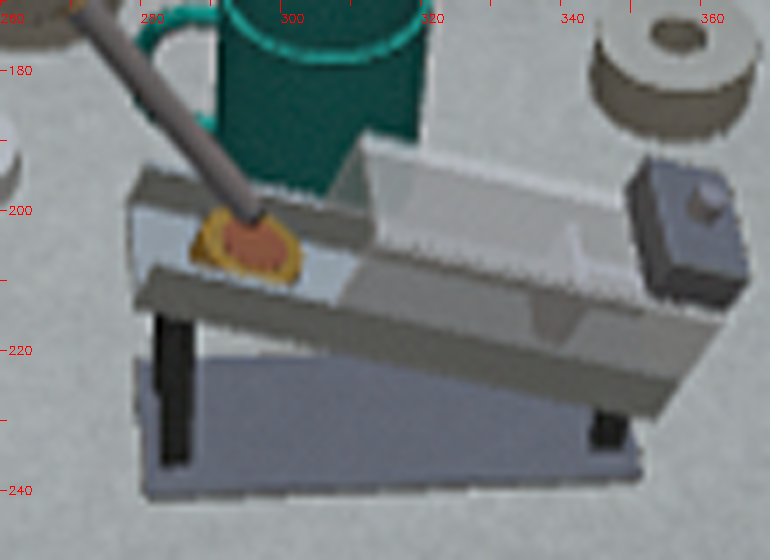

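```bash
cat > kin.py <<'E'
import numpy as np
from scipy.optimize import least_squares
from scipy.spatial.transform import Rotation as Ro
D=[([1.58612506,.359351688,.0110644756,-.000368896,-1.22410845,-.288096932],[.18174071,.64959643,.24764449],[3.13996069,-.00012,-.2728937]),
([-.15757695,.264426904,-.29396237,.00042734,-1.01066907,1.69671289],[.51413151,-.27602919,.177894],[3.141,-.00168,-.03143]),
([.31136852,-.22342928,-.44619241,.06800063,-1.14344238,1.2118692],[.4406387,-.08233776,.34785058],[-3.1323902,-.21425886,-.02670962]),
([.746,-.4061,-.8428,.395,-.8429,.5707],[.4279,.0151,.2997],[-3.1259,-.4372,-.0361]),
([.7987,-.4251,-.9567,.447,-.7762,.4596],[.4094,.0180,.2607],[-3.1266,-.4362,-.0354]),
([.67,-.3789,-1.0152,.6051,-.5764,.418],[.449,.0137,.2643],[-3.1123,-.5373,-.0370])]
ry=lambda a:Ro.from_euler("y",a).as_matrix();rx=lambda a:Ro.from_euler("x",a).as_matrix();rz=lambda a:Ro.from_euler("z",a).as_matrix()
def fk(q,p,s4=1,s6=1):
    a1,d,h,x2,l2,l4,a3,T,c6=p
    R=rz(q[0]);P=R@[a1,-d,h]
    R=R@ry(q[1]);P=P+R@[x2,0,l2]
    R=R@ry(-q[2]);P=P+R@[l4,0,a3]
    R=R@rx(s4*q[3])@ry(-q[4]);P=P+R@[T,0,0]
    R=R@rx(s6*q[5]+c6)
    # tool z = local x ; tool x = ... 
    M=np.array([[0,0,1],[0,1,0],[-1,0,0]],float) # columns: tool x=-z_l, y=y_l, z=x_l
    return P,R@M
def res(p,s4,s6):
    o=[]
    for q,x,r in D:
        P,R=fk(q,p,s4,s6);Rm=Ro.from_euler("xyz",r).as_matrix()
        o+=list((P-x)*1);o+=list(.15*Ro.from_matrix(Rm.T@R).as_rotvec())
    o+=list(.001*(np.array(p[:8])-[.0,.19,.3,0,.3,.35,0,.2]))
    return np.array(o)
def fit():
    best=None
    for s4 in(1,-1):
        for s6 in(1,-1):
            for c in(0,1.57,3.14,-1.57):
                f=least_squares(res,[0,.19,.3,0,.3,.35,0,.2,c],args=(s4,s6))
                if best is None or f.cost<best[0]: best=(f.cost,f.x,s4,s6,f.fun)
    return best
LO=np.array([-3.07,-1.43,-1.02,-3.03,-3.05,-3.03]);HI=np.array([3.07,2.12,1.25,1.67,0,3.03])
E
python3 - <<'E'
from kin import *
np.set_printoptions(precision=4,suppress=True)
b=fit();print(b[0],b[1],b[2:4]);print(b[4][:36].reshape(6,6))
E
```

```text
0.0008451376904492089 [ 0.0446  0.1891  0.1351  0.0948  0.5221  0.3133  0.0553  0.3018 -1.5708] (-1, -1)
[[-0.0024 -0.0169 -0.0139  0.      0.      0.    ]
 [ 0.0172 -0.      0.0155  0.     -0.      0.    ]
 [ 0.0044  0.0073  0.0072  0.      0.      0.    ]
 [-0.0007  0.0041 -0.0033 -0.      0.     -0.    ]
 [ 0.0028  0.0032  0.0045 -0.     -0.      0.    ]
 [-0.001  -0.0195 -0.0099  0.     -0.      0.    ]]
```

```bash
python3 - <<'E'
import re
t=open('kin.py').read()
t=t.replace("a1,d,h,x2,l2,l4,a3,T,c6=p","a1,d,h,x2,l2,l4,a3,T,c6,dy4,dz5,dy5=p")
t=t.replace("R=R@rx(s4*q[3])@ry(-q[4]);P=P+R@[T,0,0]","R=R@rx(s4*q[3]);P=P+R@[0,dy4,0];R=R@ry(-q[4]);P=P+R@[T,dy5,dz5]")
t=t.replace("[0,.19,.3,0,.3,.35,0,.2,c]","[0,.19,.3,0,.3,.35,0,.2,c,0,0,0]").replace("def fk(q,p,s4=1,s6=1)","def fk(q,p,s4=-1,s6=-1)")
t=t.replace("for s4 in(1,-1)","for s4 in(-1,)").replace("for s6 in(1,-1)","for s6 in(-1,)").replace("(0,1.57,3.14,-1.57)","(-1.57,)")
open('kin.py','w').write(t)
E
python3 - <<'E'
from kin import *
np.set_printoptions(precision=4,suppress=True)
b=fit();print(b[0],b[1],b[2:4]);print(b[4][:36].reshape(6,6)[:,:3])
E
```

```text
9.20259281028909e-08 [ 0.     -0.      0.1988 -0.0001  0.6017  0.4635 -0.      0.3561 -1.5708
 -1.2471  0.0001  1.0553] (-1, -1)
[[-0.      0.     -0.    ]
 [-0.      0.      0.    ]
 [-0.     -0.     -0.    ]
 [ 0.      0.      0.0001]
 [ 0.     -0.     -0.    ]
 [-0.     -0.     -0.    ]]
```

```bash
cat >> kin.py <<'E'
PP=[0,0,.1988,0,.6017,.4635,0,.3561,-1.5708,-.1918,0,0]
def ik(x,R,q0,lim=True):
    lo,hi=(LO+.01,HI-.01)
    f=least_squares(lambda q:np.r_[fk(q,PP)[0]-x,.15*Ro.from_matrix(R.T@fk(q,PP)[1]).as_rotvec()],np.clip(q0,lo+.01,hi-.01),bounds=(lo,hi))
    return f.x,np.linalg.norm(f.fun)
def Rtool(beta,az=0,roll=0):
    # tool z: azimuth az deg, beta deg below horizontal ; roll about tool z; roll=0 => jaw y horizontal along -y
    R=Ro.from_euler("z",az,degrees=True)*Ro.from_euler("y",-(90-beta),degrees=True)*Ro.from_euler("x",180,degrees=True)*Ro.from_euler("z",roll,degrees=True)
    return R.as_matrix()
E
python3 - <<'E'
from kin import *
from h import tcp
from ov import frame
np.set_printoptions(precision=3,suppress=True)
b=fit()[1];PP[9]=b[9]+b[11];print(PP[9])
rng=np.random.default_rng(0)
f=frame(.588,.0155,np.radians(-1.8))
for s,bs in((.0,(60,75,90)),(.03,(50,60,70,80)),(.06,(45,50,55,60)),(.09,(40,45,50)),(.12,(40,45,50))):
  for be in bs:
    for az in(-15,0,15):
      R=Rtool(be,az);x=f(s,0,.010)-.161*R[:,2];sol=[]
      for k in range(25):
        q0=rng.uniform(LO,HI); 
        if k==0:q0=np.array([.8,-.4,-.95,.45,-.77,.46])
        q,e=ik(x,R,q0)
        if e<2e-4 and not any(np.abs(q-t).max()<.02 for t in sol): sol.append(q)
      print(s,be,az,x,"|",*[f"{q} m{np.minimum(q-LO,HI-q).min():.2f}" for q in sol])
E
```

```text
-0.19181281262405436
0.0 60 -15 [0.415 0.039 0.251] | [ 2.658 -1.335 -0.918  0.183 -2.493 -1.232] m0.10
0.0 60 0 [0.412 0.018 0.251] |
0.0 60 15 [ 0.415 -0.002  0.251] | [ 0.623 -0.451 -0.984  0.335 -0.568  0.969] m0.04
0.0 75 -15 [0.453 0.029 0.267] | [ 0.674 -0.189 -0.69   0.263 -0.929  0.492] m0.33
0.0 75 0 [0.451 0.018 0.267] | [ 0.603 -0.207 -0.675  0.189 -0.895  0.864] m0.34
0.0 75 15 [0.453 0.008 0.267] | [ 0.509 -0.199 -0.626  0.081 -0.891  1.281] m0.39
0.0 90 -15 [0.493 0.018 0.272] | [ 0.437  0.039 -0.34  -0.    -1.192  0.872] m0.68
0.0 90 0 [0.493 0.018 0.272] | [ 0.437  0.039 -0.34  -0.    -1.192  1.134] m0.68
0.0 90 15 [0.493 0.018 0.272] | [ 0.437  0.039 -0.34  -0.    -1.192  1.396] m0.68
0.03 50 -15 [0.421 0.044 0.224] |
0.03 50 0 [0.417 0.018 0.224] |
0.03 50 15 [ 0.421 -0.009  0.224] |
0.03 60 -15 [0.443 0.038 0.241] |
0.03 60 0 [0.44  0.018 0.241] |
0.03 60 15 [ 0.443 -0.003  0.241] | [ 0.546 -0.355 -0.955  0.306 -0.484  1.051] m0.07
0.03 70 -15 [0.468 0.032 0.252] | [ 0.698 -0.192 -0.798  0.401 -0.801  0.353] m0.22
0.03 70 0 [0.466 0.018 0.252] | [ 0.613 -0.219 -0.
[... 783 characters left out ...]
267 -0.922  0.279 -0.417  1.119] m0.10
0.09 40 -15 [0.458 0.048 0.184] |
0.09 40 0 [0.454 0.016 0.184] |
0.09 40 15 [ 0.458 -0.016  0.184] |
0.09 45 -15 [0.467 0.045 0.194] |
0.09 45 0 [0.463 0.016 0.194] |
0.09 45 15 [ 0.467 -0.014  0.194] |
0.09 50 -15 [0.477 0.043 0.204] |
0.09 50 0 [0.474 0.016 0.204] |
0.09 50 15 [ 0.477 -0.011  0.204] |
0.12 40 -15 [0.486 0.047 0.174] | [-0.331 -0.135 -1.01  -2.841 -0.184 -1.822] m0.01
0.12 40 0 [0.482 0.015 0.174] |
0.12 40 15 [ 0.486 -0.017  0.174] |
0.12 45 -15 [0.496 0.044 0.184] |
0.12 45 0 [0.492 0.015 0.184] |
0.12 45 15 [ 0.496 -0.015  0.184] |
0.12 50 -15 [0.506 0.042 0.194] |
0.12 50 0 [0.502 0.015 0.194] |
0.12 50 15 [ 0.506 -0.012  0.194] |
```

```bash
cat > srch.py <<'E'
from kin import *
from ov import frame
np.set_printoptions(precision=3,suppress=True)
f=frame(.588,.0155,np.radians(-1.8))
rng=np.random.default_rng(0)
rod=lambda be,az:Rtool(be,az)
L=.161
def Rt(be,az,rho,phi): return Rtool(be,az)@rz(np.radians(rho))@ry(np.radians(phi))
def best(tip,be,az,rho,phi,starts,n=6):
    R=Rt(be,az,rho,phi);d=Rtool(be,az)[:,2];x=tip-L*d
    out=None
    for q0 in list(starts)+[rng.uniform(LO,HI) for _ in range(n)]:
        q,e=ik(x,R,q0)
        if e<3e-4:
            m=np.minimum(q-LO,HI-q).min()
            if out is None or m>out[0]: out=(m,q,x,R)
    return out
E
python3 - <<'E'
from srch import *
q0=np.array([.5,-.1,-.6,.2,-.9,.9]);q1=np.array([-.158,.26,-.29,0,-1.0,1.7])
tips={"push":(f(.12,0,.01),45),"mug":(np.array([.495,.268,.012]),55)}
for phi in(20,30,40,50):
  for rho in(-90,-60,-30,0,30,60,90,180):
    a=best(*tips["push"],0,rho,phi,[q0],3)
    if a is None: continue
    m=best(*tips["mug"],-5,rho,phi,[a[1]],3)
    print(phi,rho,"push",round(a[0],2),a[1],"z",a[3][:,2],"mug",m and (round(m[0],2),m[1]))
E
```

```text
20 -90 push 0.38 [-0.007 -0.097 -0.64  -0.991 -0.427 -2.189] z [ 0.664  0.342 -0.664] mug None
20 -60 push 0.34 [-0.298 -0.07  -0.679 -1.443 -0.544 -2.074] z [ 0.785  0.296 -0.544] mug (np.float64(0.05), array([ 0.276, -0.069, -0.846, -2.413, -0.053, -1.532]))
20 -30 push 0.22 [-0.498 -0.048 -0.804 -1.812 -0.625 -2.078] z [ 0.874  0.171 -0.455] mug None
20 0 push 0.06 [-0.595 -0.037 -0.958 -2.163 -0.66  -2.157] z [ 0.906 -0.    -0.423] mug None
30 -90 push 0.47 [-0.299  0.023 -0.545 -1.168 -0.798 -1.838] z [ 0.612  0.5   -0.612] mug None
30 -60 push 0.34 [-0.569  0.084 -0.68  -1.551 -0.911 -1.754] z [ 0.789  0.433 -0.436] mug (np.float64(0.08), array([ 0.098, -0.021, -0.945, -2.314, -0.414, -1.493]))
30 180 push 0.27 [ 0.525 -0.041 -0.754  0.219 -0.641 -2.257] z [ 0.259 -0.    -0.966] mug (np.float64(0.23), array([ 1.065,  0.114, -0.63 ,  0.112, -0.795, -2.801]))
40 -90 push 0.54 [-0.434  0.15  -0.475 -1.206 -1.051 -1.693] z [ 0.542  0.643 -0.542] mug (np.float64(0.33), array([ 0.423, -0.03 , -0.69 , -1.377, -0.361, -2.218]))
40 -60 push 0.36 [-0.695  0.259 -0.656 -1.564 -1.168 -1.567] z [ 0.769  0.557 -0.314] mug None
40 -30 push 0.09 [-0.895  0.529 -0.926 -1.897 -1.384 -1.317] z [ 0.935  0.321 -0.148] mug None
40 180 push 0.46 [ 0.461  0.059 -0.558  0.051 -0.876 -2.063] z [ 0.087 -0.    -0.996] mug (np.float64(0.48), array([ 0.944,  0.192, -0.449, -0.09 , -0.977, -2.55 ]))
50 -90 push 0.62 [-0.502  0.279 -0.401 -1.211 -1.256 -1.61 ] z [ 0.455  0.766 -0.455] mug (np.float64(0.33), array([ 0.08 ,  0.105, -0.694, -1.549, -0.767, -1.793]))
50 -60 push 0.41 [-0.745  0.429 -0.607 -1.548 -1.369 -1.444] z [ 0.725  0.663 -0.184] mug None
50 -30 push 0.14 [-0.9    0.796 -0.883 -1.845 -1.615 -1.105] z [0.924 0.383 0.015] mug None
50 180 push 0.62 [ 0.404  0.164 -0.398 -0.039 -1.089 -1.955] z [-0.087 -0.    -0.996] mug (np.float64(0.64), array([ 0.835,  0.28 , -0.298, -0.227, -1.163, -2.385]))
```

The first straight-in grip hits a joint limit: q3 is at -1.015 and the rod rose over the token. A kinematic fit shows the rod must sit about 40° tilted in the hand. I'll put it back in the stand and regrasp it with the tool tilted.

Emit:
move_arm --rows '[{"delta_pos":[0,0,3.5],"delta_rot":[0,4,0],"hand":1.0},{"delta_pos":[0,0,3.5],"delta_rot":[0,4,0],"hand":1.0},{"delta_pos":[0.8,-3.6,0],"delta_rot":[0,2.9,0],"hand":1.0},{"delta_pos":[0.8,-3.6,0],"delta_rot":[0,2.9,0],"hand":1.0},{"delta_pos":[0.8,-3.6,0],"delta_rot":[0,2.9,0],"hand":1.0},{"delta_pos":[0.8,-3.6,0],"delta_rot":[0,2.9,0],"hand":1.0},{"delta_pos":[0.8,-3.6,0],"delta_rot":[0,2.9,0],"hand":1.0},{"delta_pos":[0.8,-3.6,0],"delta_rot":[0,2.9,0],"hand":1.0},{"delta_pos":[0.8,-3.6,0],"delta_rot":[0,2.9,0],"hand":1.0},{"delta_pos":[0.8,-3.6,0],"delta_rot":[0,2.9,0],"hand":1.0}]'

```text
t: 9.5
eef_pos: [0.5125, -0.2764, 0.3333]
ee_rot: [-3.132, 0.01, -0.032]
force: [1.3, 0.6, -0.2]
width: 0.0193
```

```bash
cat > to.py <<'E'
from kin import *
from station import *
def to(x,R):
    s=get_state();np.set_printoptions(precision=3,suppress=True)
    Rm=Ro.from_euler("xyz",s["ee_rot"]).as_matrix()
    print("t",s["t"],"pos",s["eef_pos"],"dpos cm",(np.array(x)-s["eef_pos"])*100,"drot deg",np.degrees(Ro.from_matrix(R@Rm.T).as_rotvec()),"q",s["q"],"f",s["force"])
E
python3 - <<'E'
from to import *
to([.5134,-.2768,.335],Rtool(90,-1.8))
E
```

```text
t 9.5 pos [ 0.512 -0.276  0.333] dpos cm [ 0.094 -0.036  0.168] drot deg [-0.597 -0.583  0.054] q [-0.165  0.172 -0.047 -0.009 -1.364  1.705] f [ 1.275  0.633 -0.226]
```

Emit:
move_arm --rows '[{"delta_pos":[0.1,0,-1.5],"delta_rot":[-0.6,-0.6,0],"hand":1.0},{"delta_pos":[0,0,-3],"delta_rot":[0,0,0],"hand":1.0},{"delta_pos":[0,0,-3],"delta_rot":[0,0,0],"hand":1.0},{"delta_pos":[0,0,-1.5],"delta_rot":[0,0,0],"hand":1.0},{"delta_pos":[0,0,0],"delta_rot":[0,0,0],"hand":1.0},{"delta_pos":[0,0,0],"delta_rot":[0,0,0],"hand":1.0},{"delta_pos":[0,0,0],"delta_rot":[0,0,0],"hand":1.0},{"delta_pos":[0,0,0],"delta_rot":[0,0,0],"hand":1.0},{"delta_pos":[0,0,0],"delta_rot":[0,0,0],"hand":1.0},{"delta_pos":[0,0,0],"delta_rot":[0,0,0],"hand":1.0}]'

```text
t: 10.5
eef_pos: [0.5132, -0.2743, 0.2441]
ee_rot: [3.141, -0.003, -0.032]
force: [0.5, 0.8, -1.7]
width: 0.0193
```

```bash
python3 - <<'E'
from to import *
from h import *
cv2.imwrite("pics/side6.png",grab_frame("side"))
crop("pics/side6.png","pics/s6c.png",255,250,100,100,7)
to([.5134,-.2766,.2435],Rtool(90,-1.8))
for z in(.055,):print(proj("side",[.5134,-.277,z]))
E
```

```text
t 10.55 pos [ 0.513 -0.274  0.244] dpos cm [ 0.03  -0.233 -0.042] drot deg [0.037 0.149 0.017] q [-0.155  0.208 -0.208  0.    -1.152  1.694] f [ 0.75   0.149 -1.264]
[301.693 316.419]
```

View pics/s6c.png

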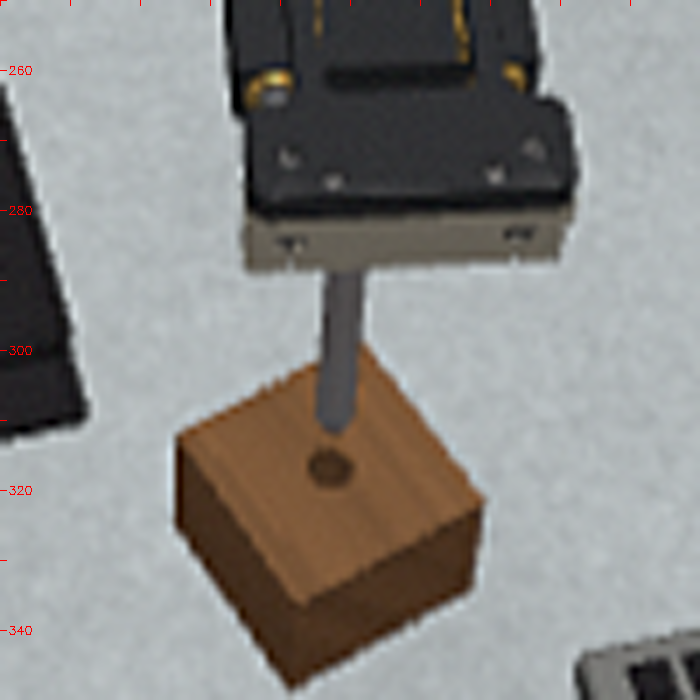

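```bash
python3 - <<'E'
from h import *
c=lambda p:(proj("side",p)-[255,250]+.5)*7-.5
print(c([.513,-.2743,.0773]),c([.513,-.2743,.0833]),c([.513,-.2743,.12]),c([.519,-.2743,.12]),c([.507,-.2743,.12]))
E
```

```text
[330.8974807  421.70161606] [331.8248839  411.05746025] [337.67043085 343.96591657] [357.60347298 342.58193233] [317.72104402 345.35103564]
```

Emit:
move_arm --rows '[{"delta_pos":[0,-0.22,0],"delta_rot":[0,0,0],"hand":1.0},{"delta_pos":[0,0,-0.8],"delta_rot":[0,0,0],"hand":1.0},{"delta_pos":[0,0,-0.6],"delta_rot":[0,0,0],"hand":1.0},{"delta_pos":[0,0,0],"delta_rot":[0,0,0],"hand":1.0},{"delta_pos":[0,0,0],"delta_rot":[0,0,0],"hand":1.0},{"delta_pos":[0,0,0],"delta_rot":[0,0,0],"hand":1.0},{"delta_pos":[0,0,0],"delta_rot":[0,0,0],"hand":1.0},{"delta_pos":[0,0,0],"delta_rot":[0,0,0],"hand":1.0},{"delta_pos":[0,0,0],"delta_rot":[0,0,0],"hand":1.0},{"delta_pos":[0,0,0],"delta_rot":[0,0,0],"hand":1.0}]'

```text
t: 11.55
eef_pos: [0.513, -0.2765, 0.2296]
ee_rot: [3.141, -0.002, -0.032]
force: [0.0, -0.2, -1.5]
width: 0.0196
```

```bash
python3 - <<'E'
from to import *
from h import *
cv2.imwrite("pics/side7.png",grab_frame("side"))
crop("pics/side7.png","pics/s7c.png",275,280,60,60,10)
to([.5134,-.2766,.2295],Rtool(90,-1.8))
E
```

```text
t 11.6 pos [ 0.513 -0.276  0.23 ] dpos cm [ 0.036 -0.012 -0.009] drot deg [0.032 0.12  0.022] q [-0.159  0.22  -0.227  0.    -1.122  1.698] f [ 0.42  -0.784 -0.179]
```

View pics/s7c.png

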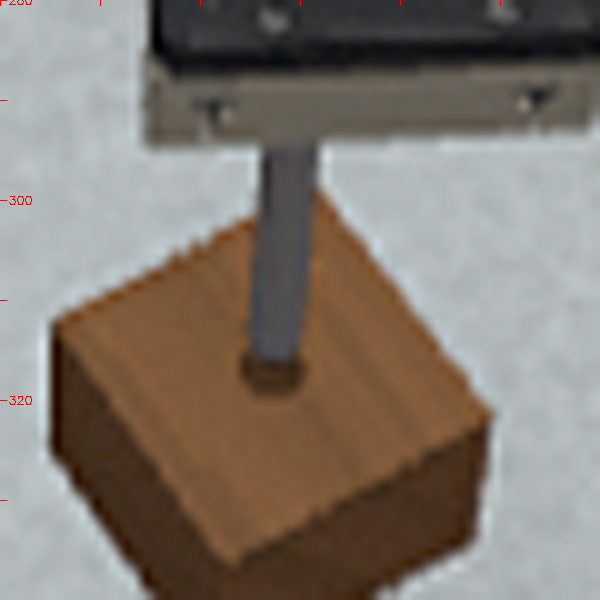

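Emit:
move_arm --rows '[{"delta_pos":[-0.05,0,-0.3],"delta_rot":[0,0,0],"hand":1.0},{"delta_pos":[0,0,-0.4],"delta_rot":[0,0,0],"hand":1.0},{"delta_pos":[0,0,-0.4],"delta_rot":[0,0,0],"hand":1.0},{"delta_pos":[0,0,-0.4],"delta_rot":[0,0,0],"hand":1.0},{"delta_pos":[0,0,-0.4],"delta_rot":[0,0,0],"hand":1.0},{"delta_pos":[0,0,-0.2],"delta_rot":[0,0,0],"hand":1.0},{"delta_pos":[0,0,0],"delta_rot":[0,0,0],"hand":1.0},{"delta_pos":[0,0,0],"delta_rot":[0,0,0],"hand":1.0},{"delta_pos":[0,0,0],"delta_rot":[0,0,0],"hand":1.0},{"delta_pos":[0,0,0],"delta_rot":[0,0,0],"hand":1.0}]'

```text
t: 12.6
eef_pos: [0.5126, -0.2765, 0.2087]
ee_rot: [3.141, -0.002, -0.032]
force: [-0.2, 0.4, -0.6]
width: 0.0194
```

```bash
python3 - <<'E'
from to import *
from h import *
cv2.imwrite("pics/side8.png",grab_frame("side"))
crop("pics/side8.png","pics/s8c.png",275,280,60,60,8)
to([.5134,-.2766,.177],Rtool(90,-1.8))
E
```

```text
t 12.65 pos [ 0.513 -0.277  0.209] dpos cm [ 0.083 -0.008 -3.169] drot deg [0.036 0.129 0.02 ] q [-0.159  0.236 -0.257  0.    -1.076  1.698] f [ 0.575 -0.396 -0.722]
```

View pics/s8c.png

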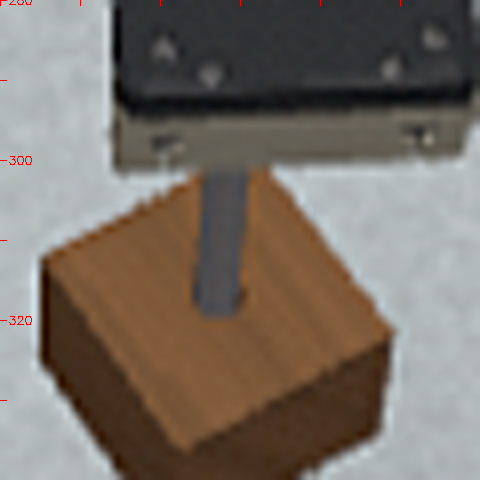

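Emit:
move_arm --rows '[{"delta_pos":[0,0,-0.6],"delta_rot":[0,0,0],"hand":1.0},{"delta_pos":[0,0,-0.6],"delta_rot":[0,0,0],"hand":1.0},{"delta_pos":[0,0,-0.6],"delta_rot":[0,0,0],"hand":1.0},{"delta_pos":[0,0,-0.6],"delta_rot":[0,0,0],"hand":1.0},{"delta_pos":[0,0,-0.5],"delta_rot":[0,0,0],"hand":1.0},{"delta_pos":[0,0,0],"delta_rot":[0,0,0],"hand":1.0},{"delta_pos":[0,0,0],"delta_rot":[0,0,0],"hand":5.0},{"delta_pos":[0,0,0],"delta_rot":[0,0,0],"hand":5.0},{"delta_pos":[0,0,0],"delta_rot":[0,0,0],"hand":5.0},{"delta_pos":[0,0,0],"delta_rot":[0,0,0],"hand":5.0}]'

```text
t: 13.65
eef_pos: [0.5126, -0.2766, 0.1798]
ee_rot: [3.141, -0.002, -0.032]
force: [-0.8, -1.1, 0.3]
width: 0.0457
```

```bash
python3 - <<'E'
from to import *
from ov import frame
np.set_printoptions(precision=3,suppress=True)
f=frame(.588,.0155,np.radians(-1.8))
s=get_state();print(s["eef_pos"],s["ee_rot"],s["width"])
q=s["q"]
R90=Rtool(90,-1.8)
rp=np.array([.5134,-.2768,0])
for phi in(40,45):
  q=s["q"].copy()
  for a in(10,20,30,phi):
    R=ry(np.radians(a))@R90;x=rp+[0,0,.174]-.003*R[:,2];q,e=ik(x,R,q)
    print(a,x,q,"e",round(e,5),"m",np.minimum(q-LO,HI-q).min())
  off=R.T@(rp+[0,0,.016]-x); rodt=R.T@[0,0,-1];print("off",off)
  for sl,be in((-.012,60),(0,60),(.03,60),(.05,50),(.07,46),(.09,45),(.12,45),(.125,42)):
    Rr=ry(np.radians(-(90-be)))@R; xx=f(sl,0,.010)-Rr@off;q,e=ik(xx,Rr,q);print(sl,be,xx,q,"e",round(e,5),"m",round(np.minimum(q-LO,HI-q).min(),2),Rr[:,2])
  for be in(65,55):
    Rr=ry(np.radians(-(90-be)))@R; xx=np.array([.495,.268,.012])-Rr@off;q2,e=ik(xx,Rr,q);print("mug",be,xx,q2,"e",round(e,5),"m",round(np.minimum(q2-LO,HI-q2).min(),2))
E
```

```text
[ 0.513 -0.277  0.18 ] [ 3.141 -0.002 -0.032] 0.04566046386320842
10 [ 0.514 -0.277  0.177] [-0.143  0.356 -0.187  0.027 -1.201  1.671] e 0.0 m 0.8334649800899926
20 [ 0.514 -0.277  0.177] [-0.131  0.453 -0.081  0.045 -1.384  1.654] e 0.0 m 0.9393233004558957
30 [ 0.515 -0.277  0.177] [-0.121  0.553  0.02   0.06  -1.558  1.643] e 0.0 m 1.0400136202386545
40 [ 0.515 -0.277  0.176] [-0.113  0.655  0.113  0.073 -1.723  1.637] e 0.0 m 1.1326195117525228
off [ 0.102 -0.003  0.124]
-0.012 60 [0.403 0.019 0.255] [ 0.464  0.005 -0.394 -0.08  -1.328  1.101] e 0.0 m 0.63 [-0.174 -0.    -0.985]
0 60 [0.414 0.018 0.251] [ 0.452  0.029 -0.381 -0.078 -1.319  1.113] e 0.0 m 0.64 [-0.174 -0.    -0.985]
0.03 60 [0.442 0.018 0.241] [ 0.424  0.086 -0.345 -0.074 -1.3    1.141] e 0.0 m 0.68 [-0.174 -0.    -0.985]
0.05 50 [0.438 0.017 0.218] [ 0.492 -0.017 -0.526 -0.    -1.062  1.048] e 0.0 m 0.49 [-0. -0. -1.]
0.07 46 [0.449 0.016 0.204] [ 0.508 -0.03  -0.593  0.042 -0.946  1.008] e 0.0 m 0.43 [ 0.07  -0.    -0.998]
0.09 45 [0.465 0.016 0.195] [ 0.493 -0.    -0.593  0.053 -0.902  1.015] e 0.0 m 0.43 [ 0.
[... 1130 characters left out ...]
  -0.966]
0.05 50 [0.438 0.017 0.218] [ 0.456  0.041 -0.453 -0.042 -1.155  1.101] e 0.0 m 0.57 [-0.087 -0.    -0.996]
0.07 46 [0.449 0.016 0.204] [ 0.471  0.027 -0.513 -0.009 -1.046  1.073] e 0.0 m 0.51 [-0.017 -0.    -1.   ]
0.09 45 [0.466 0.016 0.195] [ 0.458  0.055 -0.51  -0.    -1.006  1.081] e 0.0 m 0.51 [-0. -0. -1.]
0.12 45 [0.494 0.015 0.185] [ 0.429  0.114 -0.47   0.    -0.987  1.11 ] e 0.0 m 0.55 [-0. -0. -1.]
0.125 42 [0.493 0.015 0.177] [ 0.447  0.089 -0.532  0.029 -0.903  1.075] e 0.0 m 0.49 [ 0.052 -0.    -0.999]
mug 65 [0.429 0.268 0.158] [ 0.761  0.348 -0.174 -0.246 -1.314  0.873] e 0.0 m 0.85
mug 55 [0.405 0.268 0.144] [ 0.881  0.235 -0.374 -0.153 -1.079  0.738] e 0.0 m 0.65
```

Emit:
move_arm --rows '[{"delta_pos":[0.04,0,-0.05],"delta_rot":[0,6.6,0],"hand":6.0},{"delta_pos":[0.04,0,-0.05],"delta_rot":[0,6.7,0],"hand":6.0},{"delta_pos":[0.04,0,-0.05],"delta_rot":[0,6.7,0],"hand":6.0},{"delta_pos":[0.04,0,-0.05],"delta_rot":[0,6.7,0],"hand":6.0},{"delta_pos":[0.04,0,-0.05],"delta_rot":[0,6.7,0],"hand":6.0},{"delta_pos":[0.04,0,-0.05],"delta_rot":[0,6.6,0],"hand":6.0},{"delta_pos":[0,0,0],"delta_rot":[0,0,0],"hand":6.0},{"delta_pos":[0,0,0],"delta_rot":[0,0,0],"hand":6.0},{"delta_pos":[0,0,0],"delta_rot":[0,0,0],"hand":6.0},{"delta_pos":[0,0,0],"delta_rot":[0,0,0],"hand":6.0}]'

```text
t: 14.65
eef_pos: [0.5149, -0.2767, 0.1781]
ee_rot: [3.114, 0.692, -0.042]
force: [0.1, 0.4, -0.1]
width: 0.0599
```

```bash
python3 - <<'E'
from to import *
from h import *
cv2.imwrite("pics/side9.png",grab_frame("side"));cv2.imwrite("pics/top9.png",grab_frame("top"))
crop("pics/side9.png","pics/s9c.png",240,200,140,140,5)
R=ry(np.radians(40))@Rtool(90,-1.8)
to([.515,-.2768,.1765],R)
E
```

```text
t 14.75 pos [ 0.515 -0.277  0.178] dpos cm [ 0.019 -0.014 -0.156] drot deg [0.058 0.298 0.011] q [-0.113  0.649  0.11   0.073 -1.721  1.636] f [-1.233 -0.774  0.396]
```

View pics/s9c.png

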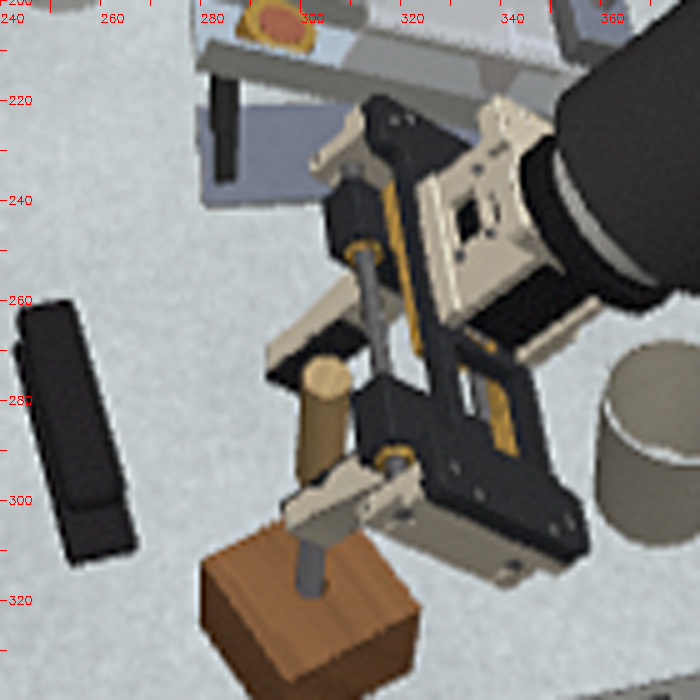

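The rod is back upright in the stand, its top at (306,275), between the tilted fingers. Closing on it.

Emit:
move_arm --rows '[{"delta_pos":[0,0,-0.1],"delta_rot":[0,0,0],"hand":1.0},{"delta_pos":[0,0,0],"delta_rot":[0,0,0],"hand":1.0},{"delta_pos":[0,0,0],"delta_rot":[0,0,0],"hand":1.0},{"delta_pos":[0,0,0],"delta_rot":[0,0,0],"hand":1.0},{"delta_pos":[0,0,0],"delta_rot":[0,0,0],"hand":1.0},{"delta_pos":[0,0,0],"delta_rot":[0,0,0],"hand":1.0},{"delta_pos":[0,0,0],"delta_rot":[0,0,0],"hand":1.0},{"delta_pos":[0,0,0],"delta_rot":[0,0,0],"hand":1.0},{"delta_pos":[0,0,0],"delta_rot":[0,0,0],"hand":1.0},{"delta_pos":[0,0,0],"delta_rot":[0,0,0],"hand":1.0}]' --force 45

```text
t: 15.75
eef_pos: [0.5149, -0.2762, 0.1754]
ee_rot: [3.115, 0.696, -0.041]
force: [0.1, 2.4, 0.7]
width: 0.0191
```

```bash
python3 - <<'E'
from to import *
from ov import frame
np.set_printoptions(precision=4,suppress=True)
R=Ro.from_euler("xyz",get_state()["ee_rot"]).as_matrix()
to([.515,-.2768,.1765],R)
x=get_state()["eef_pos"]
off=R.T@(np.array([.5134,-.2768,.016])-x);print("off",off)
R0=R;np.save("R0.npy",R0);np.save("off.npy",off)
f=frame(.588,.0155,np.radians(-1.8));q=get_state()["q"]
for sl,h,be in((-.015,.06,50),(-.015,.011,50),(0,.011,50),(.03,.011,50),(.06,.011,45),(.09,.011,45),(.12,.011,45)):
    Rr=ry(np.radians(-(90-be)))@R; xx=f(sl,0,h)-Rr@off;q,e=ik(xx,Rr,q);print(sl,h,be,xx,q,"e",round(e,5),"m",round(np.minimum(q-LO,HI-q).min(),2))
E
```

```text
t 15.75 pos [ 0.515 -0.276  0.175] dpos cm [ 0.007 -0.057  0.108] drot deg [0. 0. 0.] q [-0.112  0.653  0.109  0.073 -1.72   1.636] f [0.097 2.444 0.668]
off [ 0.101 -0.003  0.123]
-0.015 0.06 50 [0.394 0.019 0.287] [ 0.556 -0.157 -0.488  0.001 -1.238  0.982] e 0.0 m 0.53
-0.015 0.011 50 [0.378 0.019 0.241] [ 0.585 -0.158 -0.596  0.001 -1.131  0.954] e 0.0 m 0.42
0 0.011 50 [0.392 0.019 0.235] [ 0.561 -0.124 -0.581  0.001 -1.112  0.978] e 0.0 m 0.44
0.03 0.011 50 [0.42  0.018 0.225] [ 0.518 -0.059 -0.55   0.001 -1.079  1.02 ] e 0.0 m 0.47
0.06 0.011 45 [0.438 0.017 0.206] [ 0.533 -0.065 -0.629  0.057 -0.93   0.974] e 0.0 m 0.39
0.09 0.011 45 [0.466 0.016 0.195] [ 0.494 -0.    -0.593  0.054 -0.9    1.013] e 0.0 m 0.43
0.12 0.011 45 [0.494 0.016 0.185] [ 0.461  0.062 -0.554  0.052 -0.876  1.047] e 0.0 m 0.47
```

Emit:
move_arm --rows '[{"delta_pos":[0,0,1],"delta_rot":[0,0,0],"hand":1.0},{"delta_pos":[0,0,2],"delta_rot":[0,0,0],"hand":1.0},{"delta_pos":[0,0,3],"delta_rot":[0,0,0],"hand":1.0},{"delta_pos":[0,0,3.5],"delta_rot":[0,0,0],"hand":1.0},{"delta_pos":[0,0,3.5],"delta_rot":[0,0,0],"hand":1.0},{"delta_pos":[-1.6,3.7,0.5],"delta_rot":[0,-5,0],"hand":1.0},{"delta_pos":[-1.6,3.7,0],"delta_rot":[0,-6,0],"hand":1.0},{"delta_pos":[-1.6,3.7,0],"delta_rot":[0,-6,0],"hand":1.0},{"delta_pos":[-1.6,3.7,0],"delta_rot":[0,-6,0],"hand":1.0},{"delta_pos":[-1.6,3.7,0],"delta_rot":[0,-6,0],"hand":1.0}]'

```text
t: 16.75
eef_pos: [0.4346, -0.0909, 0.3117]
ee_rot: [3.135, 0.184, -0.033]
force: [0.4, 2.4, 1.6]
width: 0.0193
```

```bash
python3 - <<'E'
from to import *
from ov import frame
R0=np.load("R0.npy");off=np.load("off.npy");f=frame(.588,.0155,np.radians(-1.8))
for h in(.05,.011):
    Rr=ry(np.radians(-44))@R0; to(f(-.017,0,h)-Rr@off,Rr)
E
```

```text
t 16.75 pos [ 0.435 -0.091  0.312] dpos cm [-5.38  11.003 -4.118] drot deg [  0.016 -14.64    0.059] q [ 0.207  0.046 -0.241 -0.037 -1.464  1.338] f [0.417 2.357 1.551]
t 16.75 pos [ 0.435 -0.091  0.312] dpos cm [-6.713 11.045 -7.782] drot deg [  0.016 -14.64    0.059] q [ 0.207  0.046 -0.241 -0.037 -1.464  1.338] f [0.417 2.357 1.551]
```

Emit:
move_arm --rows '[{"delta_pos":[-1.35,2.75,0],"delta_rot":[0,-3.65,0],"hand":1.0},{"delta_pos":[-1.35,2.75,0],"delta_rot":[0,-3.65,0],"hand":1.0},{"delta_pos":[-1.35,2.75,0],"delta_rot":[0,-3.65,0],"hand":1.0},{"delta_pos":[-1.35,2.75,0],"delta_rot":[0,-3.65,0],"hand":1.0},{"delta_pos":[0,0,-1.4],"delta_rot":[0,0,0],"hand":1.0},{"delta_pos":[0,0,-1.4],"delta_rot":[0,0,0],"hand":1.0},{"delta_pos":[0,0,-1.3],"delta_rot":[0,0,0],"hand":1.0},{"delta_pos":[0,0,0],"delta_rot":[0,0,0],"hand":1.0},{"delta_pos":[0,0,0],"delta_rot":[0,0,0],"hand":1.0},{"delta_pos":[0,0,0],"delta_rot":[0,0,0],"hand":1.0}]'

```text
t: 17.75
eef_pos: [0.3814, 0.0184, 0.2706]
ee_rot: [-3.14, -0.066, -0.032]
force: [0.1, -0.2, -0.1]
width: 0.0193
```

```bash
cat > look2.py <<'E'
from to import *
from h import *
from ov import frame
R0=np.load("R0.npy");off=np.load("off.npy");f=frame(.588,.0155,np.radians(-1.8))
o=f(0,0,0);A=np.c_[f(1,0,0)-o,f(0,1,0)-o,f(0,0,1)-o]
def tip():
    s=get_state();R=Ro.from_euler("xyz",s["ee_rot"]).as_matrix();c=s["eef_pos"]+R@off
    print("t",s["t"],"tip",c,"swh",A.T@(c-o),"px",proj("side",c),proj("top",c),"F swh",A.T@s["force"],"rod",R@R0.T@[0,0,-1]);return c
def goal(sl,w,h,tilt):
    Rr=ry(np.radians(-tilt))@R0; to(f(sl,w,h)-Rr@off,Rr)
E
python3 - <<'E'
from look2 import *
cv2.imwrite("pics/side10.png",grab_frame("side"));cv2.imwrite("pics/top10.png",grab_frame("top"))
tip();goal(-.017,0,.011,44)
crop("pics/side10.png","pics/s10c.png",230,150,130,100,6)
crop("pics/top10.png","pics/t10c.png",220,140,100,100,5)
E
```

```text
t 17.85 tip [0.49026641 0.01778219 0.15385526] swh [-0.01684946 -0.00078882  0.04905051] px [279.44870567 190.91505884] [261.8583232  214.18021097] F swh [ 0.51862098  0.60443369 -0.16625918] rod [ 6.90366456e-01 -4.95340636e-04 -7.23459681e-01]
t 17.85 pos [0.381 0.018 0.27 ] dpos cm [-1.382  0.112 -3.635] drot deg [-0.002 -0.341  0.043] q [ 0.616 -0.222 -0.592  0.042 -1.148  0.906] f [ 0.449  0.591 -0.334]
```

View pics/s10c.png

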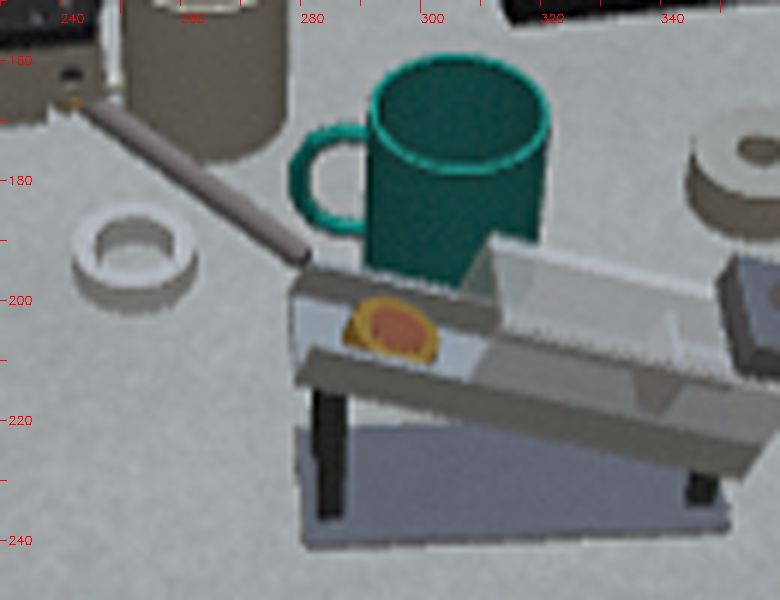

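View pics/t10c.png

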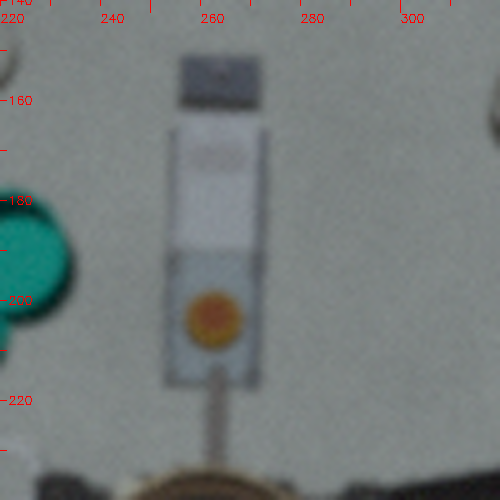

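Emit:
move_arm --rows '[{"delta_pos":[-0.6,0.35,-0.7],"delta_rot":[0,-0.3,0],"hand":1.0},{"delta_pos":[-0.4,0,-1],"delta_rot":[0,0,0],"hand":1.0},{"delta_pos":[-0.3,0,-1],"delta_rot":[0,0,0],"hand":1.0},{"delta_pos":[-0.1,0,-0.9],"delta_rot":[0,0,0],"hand":1.0},{"delta_pos":[0,0,0],"delta_rot":[0,0,0],"hand":1.0},{"delta_pos":[0,0,0],"delta_rot":[0,0,0],"hand":1.0},{"delta_pos":[0,0,0],"delta_rot":[0,0,0],"hand":1.0},{"delta_pos":[0,0,0],"delta_rot":[0,0,0],"hand":1.0},{"delta_pos":[0,0,0],"delta_rot":[0,0,0],"hand":1.0},{"delta_pos":[0,0,0],"delta_rot":[0,0,0],"hand":1.0}]'

```text
t: 18.85
eef_pos: [0.367, 0.022, 0.2336]
ee_rot: [-3.14, -0.07, -0.032]
force: [0.4, -0.8, -0.6]
width: 0.0193
```

```bash
python3 - <<'E'
from look2 import *
cv2.imwrite("pics/side11.png",grab_frame("side"));cv2.imwrite("pics/top11.png",grab_frame("top"))
tip();goal(.030,.003,.011,44)
crop("pics/side11.png","pics/s11c.png",255,170,110,80,7)
crop("pics/top11.png","pics/t11c.png",240,160,50,80,6)
print(proj("side",f(0,0,0)),proj("side",f(0,0,.011)))
E
```

```text
t 18.95 tip [0.47640837 0.02138072 0.11765679] swh [-0.01759095  0.00237264  0.01025903] px [273.61850428 200.61792241] [260.83391041 219.37774212] F swh [ 1.10385964 -0.94390846 -1.13536006] rod [ 6.93480364e-01 -3.84732767e-04 -7.20475424e-01]
t 18.95 pos [0.367 0.022 0.234] dpos cm [ 4.478 -0.085 -1.576] drot deg [ 0.01  -0.094  0.022] q [ 0.658 -0.228 -0.685  0.05  -1.059  0.858] f [ 0.619 -0.964 -1.444]
[278.772 205.483] [280.318 202.561]
```

View pics/s11c.png

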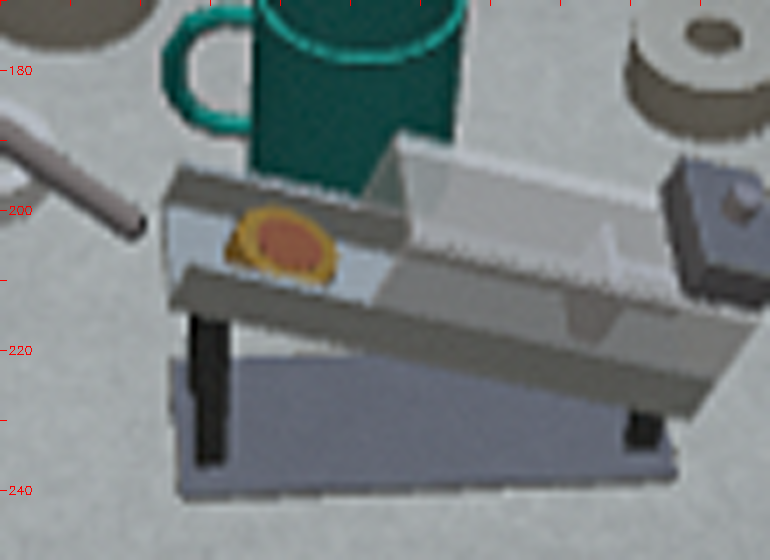

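View pics/t11c.png

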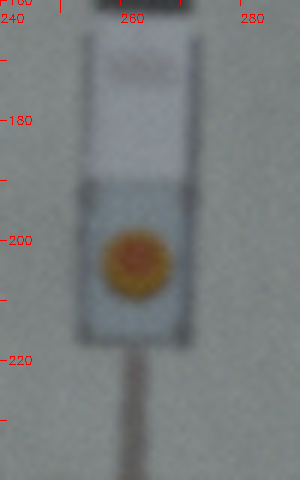

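Emit:
move_arm --rows '[{"delta_pos":[0.47,-0.015,-0.17],"delta_rot":[0,0,0],"hand":1.0},{"delta_pos":[0.47,-0.015,-0.17],"delta_rot":[0,0,0],"hand":1.0},{"delta_pos":[0.47,-0.015,-0.17],"delta_rot":[0,0,0],"hand":1.0},{"delta_pos":[0.47,-0.015,-0.17],"delta_rot":[0,0,0],"hand":1.0},{"delta_pos":[0.47,-0.015,-0.17],"delta_rot":[0,0,0],"hand":1.0},{"delta_pos":[0.47,-0.015,-0.17],"delta_rot":[0,0,0],"hand":1.0},{"delta_pos":[0.47,-0.015,-0.17],"delta_rot":[0,0,0],"hand":1.0},{"delta_pos":[0.47,-0.015,-0.17],"delta_rot":[0,0,0],"hand":1.0},{"delta_pos":[0.47,-0.015,-0.17],"delta_rot":[0,0,0],"hand":1.0},{"delta_pos":[0.47,-0.015,-0.17],"delta_rot":[0,0,0],"hand":1.0}]'

```text
t: 19.95
eef_pos: [0.4143, 0.0205, 0.2164]
ee_rot: [-3.14, -0.07, -0.032]
force: [-0.8, 0.1, 0.1]
width: 0.0191
```

```bash
python3 - <<'E'
from look2 import *
cv2.imwrite("pics/side12.png",grab_frame("side"))
tip();goal(.082,.002,.0105,44)
crop("pics/side12.png","pics/s12c.png",255,170,110,80,7)
E
```

```text
t 20.0 tip [0.524179   0.02000809 0.10016307] swh [0.03330034 0.0025012  0.01016551] px [292.36480175 204.83187075] [261.33023511 205.61355899] F swh [ 1.37708981  0.28867047 -0.98282262] rod [ 6.93277164e-01 -3.86895739e-04 -7.20670954e-01]
t 20.0 pos [0.415 0.021 0.216] dpos cm [ 4.562 -0.2   -1.655] drot deg [ 0.026 -0.11   0.005] q [ 0.566 -0.108 -0.635  0.046 -0.986  0.949] f [ 0.966  0.258 -1.395]
```

View pics/s12c.png

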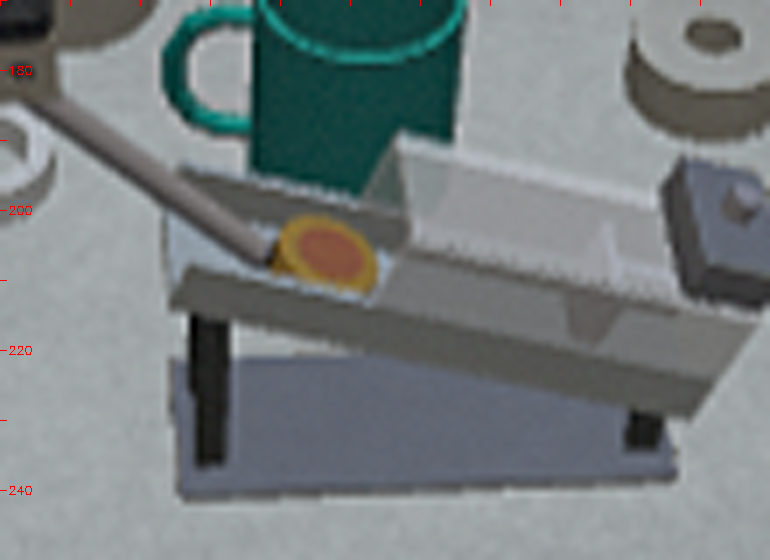

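The tip is low against the token's rear at crop (270,255), and the token is sliding. Continuing.

Emit:
move_arm --rows '[{"delta_pos":[0.47,-0.015,-0.17],"delta_rot":[0,0,0],"hand":1.0},{"delta_pos":[0.47,-0.015,-0.17],"delta_rot":[0,0,0],"hand":1.0},{"delta_pos":[0.47,-0.015,-0.17],"delta_rot":[0,0,0],"hand":1.0},{"delta_pos":[0.47,-0.015,-0.17],"delta_rot":[0,0,0],"hand":1.0},{"delta_pos":[0.47,-0.015,-0.17],"delta_rot":[0,0,0],"hand":1.0},{"delta_pos":[0.47,-0.015,-0.17],"delta_rot":[0,0,0],"hand":1.0},{"delta_pos":[0.47,-0.015,-0.17],"delta_rot":[0,0,0],"hand":1.0},{"delta_pos":[0.47,-0.015,-0.17],"delta_rot":[0,0,0],"hand":1.0},{"delta_pos":[0.47,-0.015,-0.17],"delta_rot":[0,0,0],"hand":1.0},{"delta_pos":[0.47,-0.015,-0.17],"delta_rot":[0,0,0],"hand":1.0}]'

```text
t: 21.0
eef_pos: [0.4613, 0.019, 0.1993]
ee_rot: [-3.14, -0.07, -0.032]
force: [-0.6, -0.0, -0.2]
width: 0.0191
```

```bash
python3 - <<'E'
from look2 import *
cv2.imwrite("pics/side13.png",grab_frame("side"))
tip();goal(.100,.002,.0105,44)
crop("pics/side13.png","pics/s13c.png",255,170,110,80,7)
E
```

```text
t 21.05 tip [0.57126231 0.01844865 0.08318435] swh [0.08337544 0.00242145 0.01032298] px [310.41652838 208.87240984] [261.86363596 192.47428826] F swh [ 1.03934194 -0.1643282   0.53876293] rod [ 6.93352848e-01 -4.58612334e-04 -7.20598097e-01]
t 21.05 pos [0.462 0.019 0.199] dpos cm [ 1.545 -0.099 -0.572] drot deg [ 0.026 -0.104  0.011] q [ 0.498  0.    -0.577  0.042 -0.933  1.017] f [ 1.155 -0.201  0.151]
```

View pics/s13c.png

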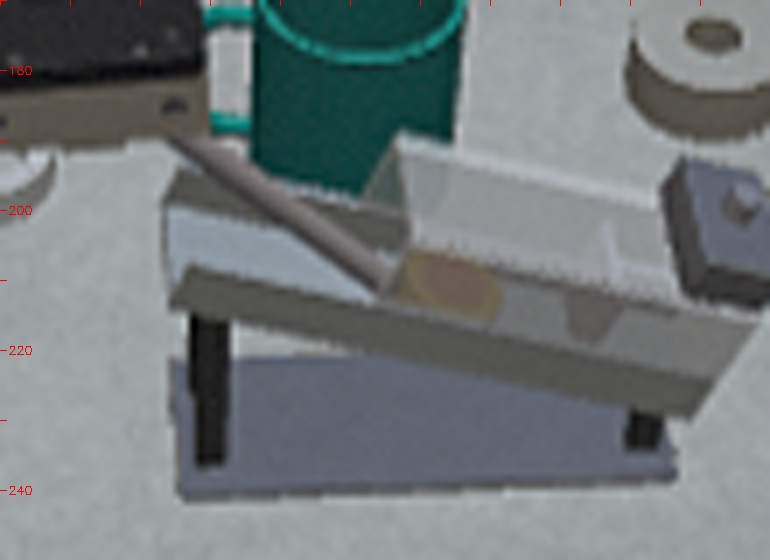

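Emit:
move_arm --rows '[{"delta_pos":[0.28,-0.012,-0.1],"delta_rot":[0,0,0],"hand":1.0},{"delta_pos":[0.28,-0.012,-0.1],"delta_rot":[0,0,0],"hand":1.0},{"delta_pos":[0.28,-0.012,-0.1],"delta_rot":[0,0,0],"hand":1.0},{"delta_pos":[0.28,-0.012,-0.1],"delta_rot":[0,0,0],"hand":1.0},{"delta_pos":[0.28,-0.012,-0.1],"delta_rot":[0,0,0],"hand":1.0},{"delta_pos":[0,0,0],"delta_rot":[0,0,0],"hand":1.0},{"delta_pos":[0,0,0],"delta_rot":[0,0,0],"hand":1.0},{"delta_pos":[0,0,0],"delta_rot":[0,0,0],"hand":1.0},{"delta_pos":[0,0,0],"delta_rot":[0,0,0],"hand":1.0},{"delta_pos":[0,0,0],"delta_rot":[0,0,0],"hand":1.0}]'

```text
t: 22.05
eef_pos: [0.4749, 0.0184, 0.1946]
ee_rot: [-3.14, -0.07, -0.032]
force: [-0.9, 0.1, -1.5]
width: 0.0188
```

```bash
cat > favg.py <<'E'
from look2 import *
def favg(n,k):
    F=[];ims=[]
    for i in range(n): ims.append(grab_frame("side").astype(float));F.append(A.T@get_state()["force"])
    cv2.imwrite(f"pics/side{k}.png",np.mean(ims,0).astype(np.uint8));F=np.array(F)
    print("F mean",F.mean(0),"sd",F.std(0)/np.sqrt(n));tip()
    crop(f"pics/side{k}.png",f"pics/s{k}c.png",300,185,70,50,11)
E
python3 - <<'E'
from favg import *
favg(8,14)
E
```

```text
F mean [ 0.17106983 -0.0890607  -0.60038126] sd [0.10123173 0.1594302  0.24628764]
t 22.45 tip [0.58434909 0.01778669 0.07859034] swh [0.0972577  0.00217089 0.01048687] px [315.37571591 210.00897228] [262.07537812 188.89032601] F swh [-0.07577892 -0.956258   -0.11758229] rod [ 6.93413837e-01 -3.75825086e-04 -7.20539458e-01]
```

View pics/s14c.png

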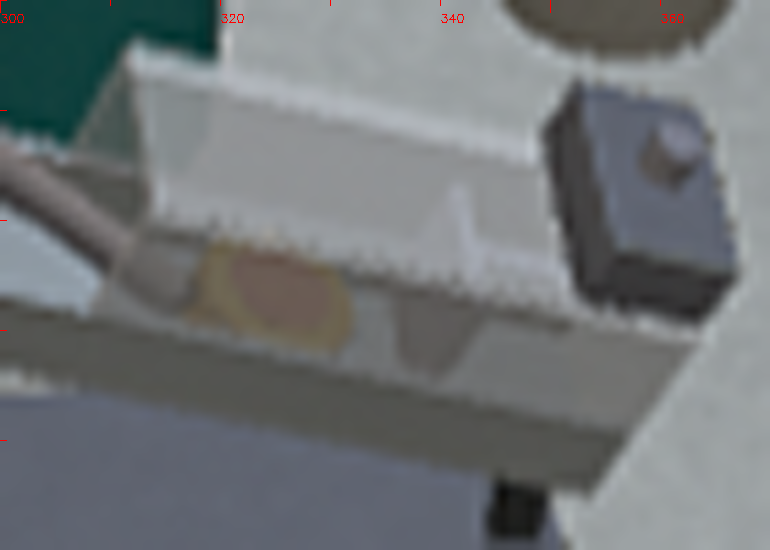

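Emit:
move_arm --rows '[{"delta_pos":[0.19,-0.007,-0.068],"delta_rot":[0,0,0],"hand":1.0},{"delta_pos":[0.19,-0.007,-0.068],"delta_rot":[0,0,0],"hand":1.0},{"delta_pos":[0.19,-0.007,-0.068],"delta_rot":[0,0,0],"hand":1.0},{"delta_pos":[0.19,-0.007,-0.068],"delta_rot":[0,0,0],"hand":1.0},{"delta_pos":[0.19,-0.007,-0.068],"delta_rot":[0,0,0],"hand":1.0},{"delta_pos":[0.1,-0.003,-0.034],"delta_rot":[0,0,0],"hand":1.0},{"delta_pos":[0.1,-0.003,-0.034],"delta_rot":[0,0,0],"hand":1.0},{"delta_pos":[0,0,0],"delta_rot":[0,0,0],"hand":1.0},{"delta_pos":[0,0,0],"delta_rot":[0,0,0],"hand":1.0},{"delta_pos":[0,0,0],"delta_rot":[0,0,0],"hand":1.0}]'

```text
t: 23.45
eef_pos: [0.4864, 0.018, 0.1905]
ee_rot: [-3.14, -0.07, -0.032]
force: [1.0, 0.4, -0.3]
width: 0.0197
```

```bash
python3 - <<'E'
from favg import *
favg(8,15)
E
```

```text
F mean [ 0.08636279  0.2221037  -0.89392256] sd [0.16455976 0.1554526  0.20361318]
t 23.85 tip [0.59584794 0.01739185 0.07451977] swh [0.10946163 0.00213743 0.01059692] px [319.69680918 210.95900275] [262.20566539 185.76800988] F swh [-0.04679602  0.41265913 -1.25189719] rod [ 6.93435035e-01 -3.40328020e-04 -7.20519074e-01]
```

View pics/s15c.png

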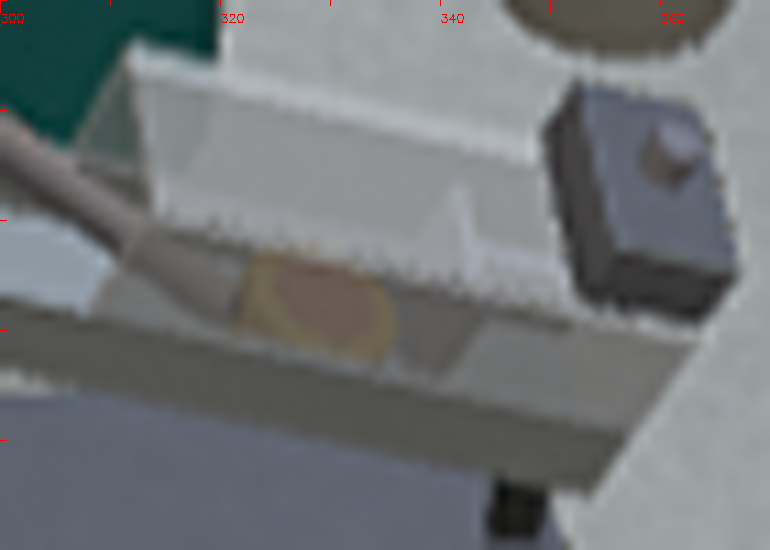

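Emit:
move_arm --rows '[{"delta_pos":[0.1,-0.003,-0.034],"delta_rot":[0,0,0],"hand":1.0},{"delta_pos":[0.1,-0.003,-0.034],"delta_rot":[0,0,0],"hand":1.0},{"delta_pos":[0.1,-0.003,-0.034],"delta_rot":[0,0,0],"hand":1.0},{"delta_pos":[0.1,-0.003,-0.034],"delta_rot":[0,0,0],"hand":1.0},{"delta_pos":[0,0,0],"delta_rot":[0,0,0],"hand":1.0},{"delta_pos":[0,0,0],"delta_rot":[0,0,0],"hand":1.0},{"delta_pos":[0,0,0],"delta_rot":[0,0,0],"hand":1.0},{"delta_pos":[0,0,0],"delta_rot":[0,0,0],"hand":1.0},{"delta_pos":[0,0,0],"delta_rot":[0,0,0],"hand":1.0},{"delta_pos":[0,0,0],"delta_rot":[0,0,0],"hand":1.0}]'

```text
t: 24.85
eef_pos: [0.4904, 0.0179, 0.1891]
ee_rot: [-3.14, -0.07, -0.032]
force: [0.6, 0.1, -0.8]
width: 0.0192
```

```bash
python3 - <<'E'
from favg import *
favg(8,16)
E
```

```text
F mean [ 0.05371322 -0.32538576 -0.22608092] sd [0.0989298  0.19755092 0.1171613 ]
t 25.25 tip [0.59984419 0.01725835 0.0731242 ] swh [0.11369627 0.00212952 0.01065308] px [321.19329295 211.28180841] [262.24960109 184.68748818] F swh [-0.00708142 -1.06021077 -0.37938505] rod [ 6.93386430e-01 -3.88209914e-04 -7.20565825e-01]
```

View pics/s16c.png

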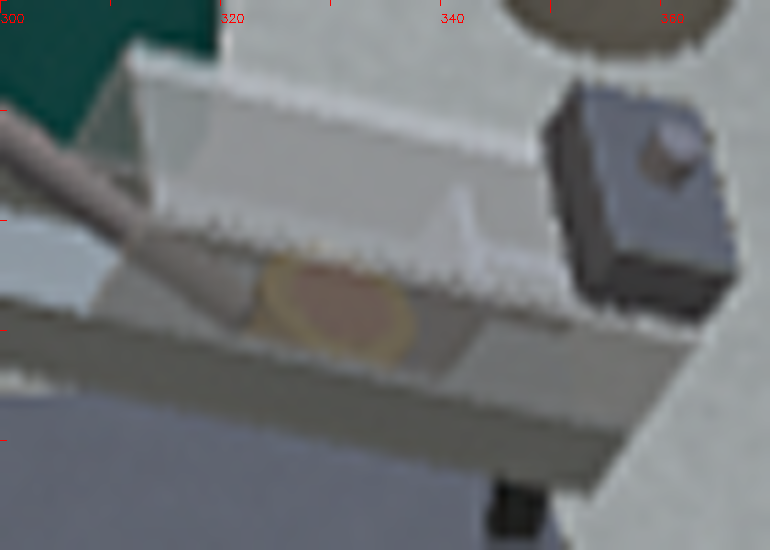

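```bash
python3 - <<'E'
from h import *
from ov import frame
f=frame(.588,.0155,np.radians(-1.8))
c=lambda p:(proj("side",p)-[300,185]+.5)*11-.5
for s in(.0973,.1095,.1137):
    pts=np.array([c(f(s+.026+.02*np.cos(a),.02*np.sin(a),h)) for a in np.linspace(0,6.28,60) for h in(.016,0)]);print(s,"right",pts[pts[:,0].argmax()],"left",pts[pts[:,0].argmin()])
for s in(.150,.155,.160): print(s,"near h5,h40",c(f(s,-.02,.005)),c(f(s,-.02,.045)),"far",c(f(s,.02,.045)))
a,b,d=[cv2.imread(f"pics/side{k}.png").astype(float) for k in(14,15,16)]
e=np.clip(128+4*np.hstack([(x)[185:235,300:370] for x in(b-a,d-b)]),0,255).astype(np.uint8)
cv2.imwrite("pics/diff.png",cv2.resize(e,None,fx=5,fy=5,interpolation=cv2.INTER_NEAREST))
E
```

```text
0.0973 right [363.25993595 317.9344461 ] left [180.04047088 311.80821101]
0.1095 right [409.78082283 328.42415633] left [226.9756282  322.29207118]
0.1137 right [425.73540247 332.0216569 ] left [243.0724192  325.88759564]
0.15 near h5,h40 [379.70791201 409.56826845] [454.32254305 297.24516518] far [429.2173359  174.36896678]
0.155 near h5,h40 [398.83290568 413.77835007] [473.77204271 301.6797102 ] far [448.26713042 178.8485524 ]
0.16 near h5,h40 [417.91344921 417.97864666] [493.17536254 306.10372608] far [467.2726904  183.31773621]
```

View pics/diff.png

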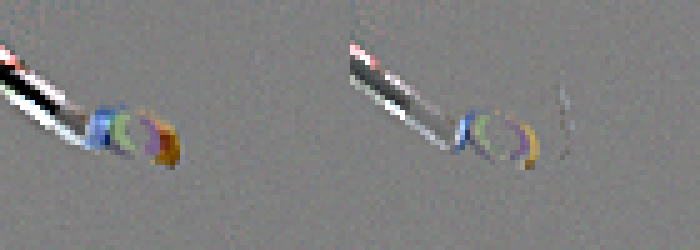

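The frame difference shows the blade edge at about (343,205) starting to shift, so contact has just been made. I'll press about 4 mm more.

Emit:
move_arm --rows '[{"delta_pos":[0.1,-0.003,-0.034],"delta_rot":[0,0,0],"hand":1.0},{"delta_pos":[0.1,-0.003,-0.034],"delta_rot":[0,0,0],"hand":1.0},{"delta_pos":[0.1,-0.003,-0.034],"delta_rot":[0,0,0],"hand":1.0},{"delta_pos":[0.1,-0.003,-0.034],"delta_rot":[0,0,0],"hand":1.0},{"delta_pos":[0,0,0],"delta_rot":[0,0,0],"hand":1.0},{"delta_pos":[0,0,0],"delta_rot":[0,0,0],"hand":1.0},{"delta_pos":[0,0,0],"delta_rot":[0,0,0],"hand":1.0},{"delta_pos":[0,0,0],"delta_rot":[0,0,0],"hand":1.0},{"delta_pos":[0,0,0],"delta_rot":[0,0,0],"hand":1.0},{"delta_pos":[0,0,0],"delta_rot":[0,0,0],"hand":1.0}]'

```text
t: 26.25
eef_pos: [0.4944, 0.0178, 0.1877]
ee_rot: [-3.14, -0.07, -0.032]
force: [-2.9, -0.3, 1.3]
width: 0.0191
```

```bash
python3 - <<'E'
from favg import *
favg(8,17)
a,b,d=[cv2.imread(f"pics/side{k}.png").astype(float) for k in(14,16,17)]
e=np.clip(128+4*np.hstack([(x)[185:235,300:370] for x in(d-a,d-b)]),0,255).astype(np.uint8)
e=cv2.resize(e,None,fx=5,fy=5,interpolation=cv2.INTER_NEAREST)
c=cv2.resize(cv2.imread("pics/s17c.png"),(700,500));cv2.imwrite("pics/d17.png",np.vstack([e,c])[:600+150])
E
```

```text
F mean [-2.69610239 -0.45088568  0.39743743] sd [0.15447396 0.23465138 0.16221755]
t 26.65 tip [0.60383054 0.01714867 0.0717853 ] swh [0.11790154 0.00214511 0.01075884] px [322.68345839 211.58248412] [262.28640978 183.60979206] F swh [-2.52012855 -0.8684729   0.65053632] rod [ 6.93385969e-01 -3.66909178e-04 -7.20566279e-01]
```

View pics/d17.png

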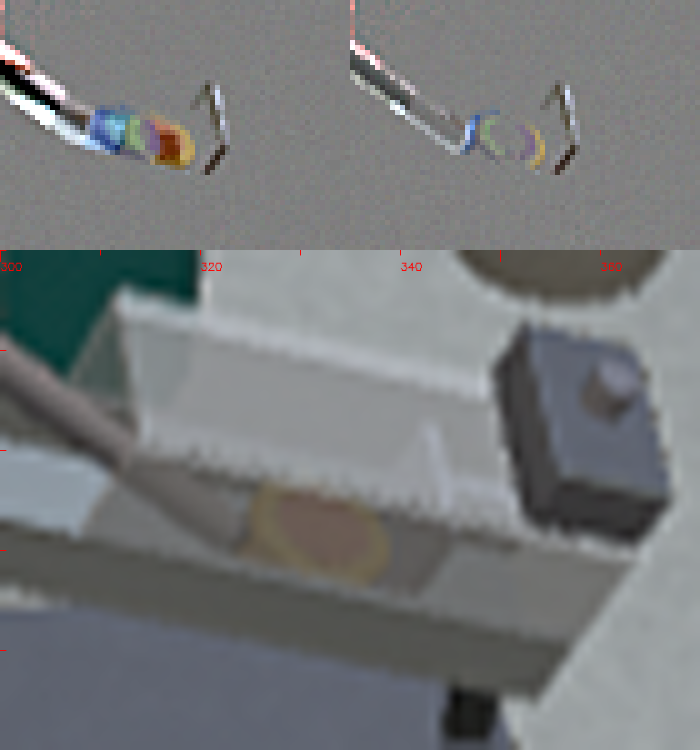

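Emit:
move_arm --rows '[{"delta_pos":[-0.1,0.003,0.034],"delta_rot":[0,0,0],"hand":1.0},{"delta_pos":[-0.1,0.003,0.034],"delta_rot":[0,0,0],"hand":1.0},{"delta_pos":[-0.1,0.003,0.034],"delta_rot":[0,0,0],"hand":1.0},{"delta_pos":[-0.1,0.003,0.034],"delta_rot":[0,0,0],"hand":1.0},{"delta_pos":[-0.1,0.003,0.034],"delta_rot":[0,0,0],"hand":1.0},{"delta_pos":[-0.1,0.003,0.034],"delta_rot":[0,0,0],"hand":1.0},{"delta_pos":[-0.2,0.006,0.068],"delta_rot":[0,0,0],"hand":1.0},{"delta_pos":[-0.4,0.012,0.14],"delta_rot":[0,0,0],"hand":1.0},{"delta_pos":[-0.9,0.03,0.33],"delta_rot":[0,0,0],"hand":1.0},{"delta_pos":[-0.9,0.03,0.33],"delta_rot":[0,0,0],"hand":1.0}]'

```text
t: 27.65
eef_pos: [0.4636, 0.0187, 0.1986]
ee_rot: [-3.14, -0.07, -0.032]
force: [-0.6, 0.1, -1.0]
width: 0.0188
```

```bash
python3 - <<'E'
from favg import *
favg(2,18)
E
```

```text
F mean [-0.65178425 -0.4381662  -1.08980642] sd [0.65531819 0.54999677 0.1056387 ]
t 27.75 tip [0.57290426 0.01818965 0.08334217] swh [0.08487127 0.00221416 0.01103537] px [311.06716682 208.86626611] [261.94041794 191.99105039] F swh [ 0.27497562  0.33964669 -0.94041074] rod [ 6.94072849e-01  3.36667716e-04 -7.19904693e-01]
```

View pics/s18c.png

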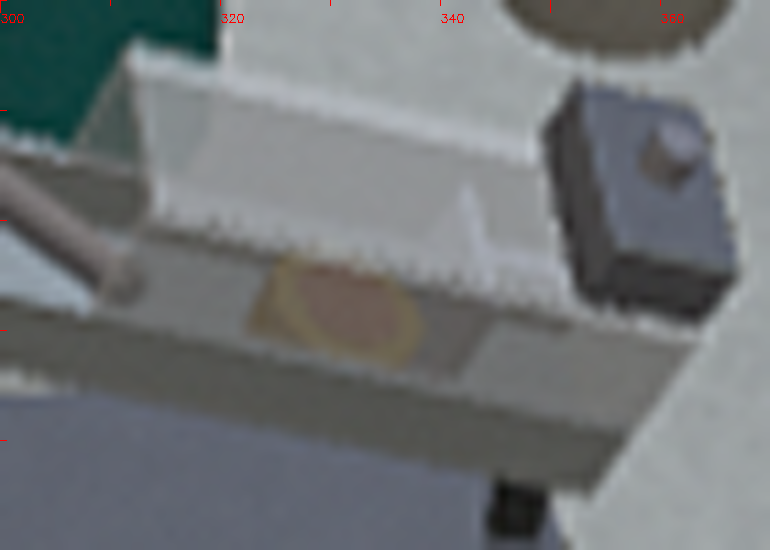

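Emit:
move_arm --rows '[{"delta_pos":[-1.4,0,1.45],"delta_rot":[0,0,0],"hand":1.0},{"delta_pos":[-2.1,0,2.2],"delta_rot":[0,0,0],"hand":1.0},{"delta_pos":[-2.1,0,2.2],"delta_rot":[0,0,0],"hand":1.0},{"delta_pos":[-2.1,0,2.2],"delta_rot":[0,0,0],"hand":1.0},{"delta_pos":[0,1,2],"delta_rot":[0,0,0],"hand":1.0},{"delta_pos":[0,2,2],"delta_rot":[0,0,0],"hand":1.0},{"delta_pos":[0,3,1],"delta_rot":[0,2,0],"hand":1.0},{"delta_pos":[0,3,0],"delta_rot":[0,3,0],"hand":1.0},{"delta_pos":[0,3,0],"delta_rot":[0,3,0],"hand":1.0},{"delta_pos":[0,2,0],"delta_rot":[0,2,0],"hand":1.0}]'

```text
t: 28.75
eef_pos: [0.3875, 0.1606, 0.3291]
ee_rot: [3.138, 0.106, -0.031]
force: [0.8, -1.0, -1.8]
width: 0.0192
```

```bash
cat > mug.py <<'E'
from h import *
def ovm(n,src,out,box,k,m,hd):
    x,y,w,h=box;im=cv2.resize(cv2.imread(src)[y:y+h,x:x+w],None,fx=k,fy=k,interpolation=cv2.INTER_CUBIC)
    c=lambda p:tuple(int(round(v)) for v in (proj(n,p)-[x,y]+.5)*k-.5)
    for r,z,col in((.042,.1,(0,0,255)),(.038,.1,(0,0,255)),(.042,0,(0,255,0)),(.038,.005,(255,0,0))):
        pts=np.array([c([m[0]+r*np.cos(a),m[1]+r*np.sin(a),z]) for a in np.linspace(0,6.29,60)]);cv2.polylines(im,[pts],False,col,1)
    a=np.radians(hd);u=np.array([np.cos(a),np.sin(a)])
    cv2.line(im,c([*(m+.042*u),.085]),c([*(m+.079*u),.06]),(255,0,255),1);cv2.line(im,c([*(m+.079*u),.06]),c([*(m+.079*u),.045]),(255,0,255),1);cv2.line(im,c([*(m+.079*u),.045]),c([*(m+.042*u),.02]),(255,0,255),1)
    return im
E
python3 - <<'E'
from mug import *
m=np.array([.4675,.277])
a=ovm("side","pics/side0.png",0,(230,125,60,60),7,m,180);b=ovm("top","pics/top0.png",0,(160,200,55,60),7,m,180)
cv2.imwrite("pics/mug1.png",np.hstack([a,b[:,:380]]))
E
```

```text
(no output)
```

View pics/mug1.png

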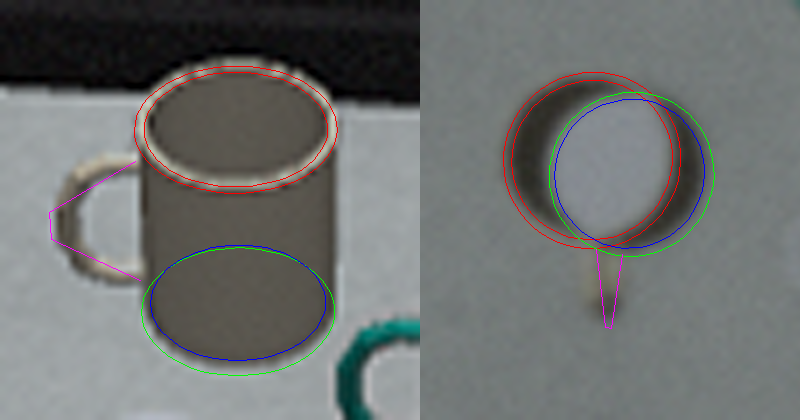

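```bash
cat > mg.py <<'E'
from look2 import *
M=np.array([.468,.2805])
def mgoal(r,z,be):
    Rr=ry(np.radians(-(90-be)))@R0; x=np.array([M[0]+r,M[1],z])-Rr@off; to(x,Rr);q,e=ik(x,Rr,get_state()["q"]);print("tcp",x,"ik e",e,"m",np.minimum(q-LO,HI-q).min())
E
python3 - <<'E'
from mg import *
tip()
mgoal(.022,.13,62);mgoal(.022,.015,62);mgoal(.028,.0135,57.5)
E
```

```text
t 28.75 tip [0.47490658 0.16015065 0.19574403] swh [-0.04980487  0.14102693  0.08163283] px [268.75380462 141.54728727] [215.78804405 217.77790071] F swh [ 1.38640964 -1.00700746 -1.4131619 ] rod [ 5.56455820e-01  6.40987133e-04 -8.30876952e-01]
t 28.75 pos [0.387 0.161 0.329] dpos cm [ 2.904 12.045 -5.758] drot deg [-0.016  5.811 -0.045] q [ 0.796 -0.061 -0.283 -0.076 -1.424  0.759] f [ 0.787 -1.032 -1.802]
tcp [0.417 0.281 0.271] ik e 1.7433589716061557e-08 m 0.874226851508235
t 28.75 pos [0.387 0.161 0.329] dpos cm [  2.904  12.045 -17.258] drot deg [-0.016  5.811 -0.045] q [ 0.796 -0.061 -0.283 -0.076 -1.424  0.759] f [ 0.787 -1.032 -1.802]
tcp [0.417 0.281 0.156] ik e 3.532402527561885e-09 m 0.7231461881693653
t 28.75 pos [0.387 0.161 0.329] dpos cm [  2.417  12.045 -18.028] drot deg [-0.014  1.311 -0.046] q [ 0.796 -0.061 -0.283 -0.076 -1.424  0.759] f [ 0.787 -1.032 -1.802]
tcp [0.412 0.281 0.149] ik e 2.546331697432651e-09 m 0.6372346907830344
```

Emit:
move_arm --rows '[{"delta_pos":[0.73,3.01,0],"delta_rot":[0,1.45,0],"hand":1.0},{"delta_pos":[0.73,3.01,0],"delta_rot":[0,1.45,0],"hand":1.0},{"delta_pos":[0.73,3.01,0],"delta_rot":[0,1.45,0],"hand":1.0},{"delta_pos":[0.72,3.01,0],"delta_rot":[0,1.45,0],"hand":1.0},{"delta_pos":[0,0,-1.5],"delta_rot":[0,0,0],"hand":1.0},{"delta_pos":[0,0,-2],"delta_rot":[0,0,0],"hand":1.0},{"delta_pos":[0,0,-1.5],"delta_rot":[0,0,0],"hand":1.0},{"delta_pos":[0,0,0],"delta_rot":[0,0,0],"hand":1.0},{"delta_pos":[0,0,0],"delta_rot":[0,0,0],"hand":1.0},{"delta_pos":[0,0,0],"delta_rot":[0,0,0],"hand":1.0}]'

```text
t: 29.75
eef_pos: [0.4169, 0.2794, 0.2801]
ee_rot: [3.136, 0.204, -0.032]
force: [-0.2, -0.3, 0.1]
width: 0.019
```

```bash
python3 - <<'E'
from mg import *
cv2.imwrite("pics/side19.png",grab_frame("side"));cv2.imwrite("pics/top19.png",grab_frame("top"))
tip();mgoal(.022,.015,62)
crop("pics/side19.png","pics/s19c.png",200,90,110,100,5)
crop("pics/top19.png","pics/t19c.png",150,180,80,80,6)
E
```

```text
t 29.85 tip [0.49074871 0.27890065 0.13868657] swh [-0.01891577  0.26021594  0.03215626] px [271.17087557 131.28742466] [181.25025994 214.33091224] F swh [ 0.49675995 -0.20347761 -0.13486885] rod [ 4.72165520e-01  7.02384634e-04 -8.81509630e-01]
t 29.85 pos [0.417 0.279 0.28 ] dpos cm [ -0.032   0.171 -12.346] drot deg [-0.05   0.175  0.009] q [ 0.862  0.16  -0.137 -0.157 -1.41   0.713] f [ 0.414 -0.217 -0.297]
tcp [0.417 0.281 0.156] ik e 1.2867458009047997e-11 m 0.723146167876909
```

View pics/s19c.png

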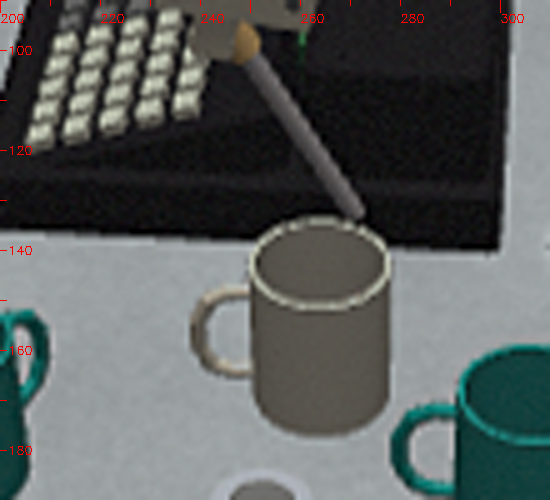

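View pics/t19c.png

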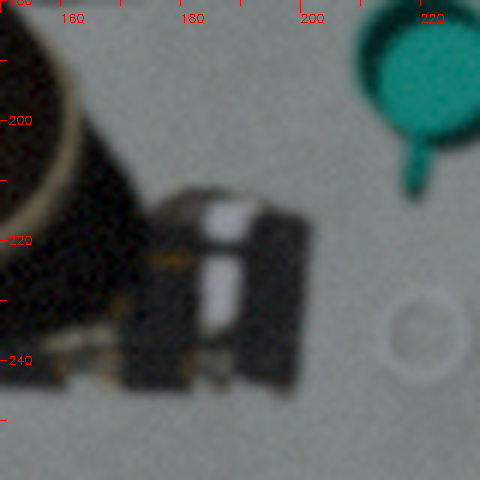

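Emit:
move_arm --rows '[{"delta_pos":[0,0.17,0],"delta_rot":[0,0,0],"hand":1.0},{"delta_pos":[0,0,-1],"delta_rot":[0,0,0],"hand":1.0},{"delta_pos":[0,0,-1.2],"delta_rot":[0,0,0],"hand":1.0},{"delta_pos":[0,0,-1.2],"delta_rot":[0,0,0],"hand":1.0},{"delta_pos":[0,0,-1.2],"delta_rot":[0,0,0],"hand":1.0},{"delta_pos":[0,0,-1.2],"delta_rot":[0,0,0],"hand":1.0},{"delta_pos":[0,0,-1.2],"delta_rot":[0,0,0],"hand":1.0},{"delta_pos":[0,0,0],"delta_rot":[0,0,0],"hand":1.0},{"delta_pos":[0,0,0],"delta_rot":[0,0,0],"hand":1.0},{"delta_pos":[0,0,0],"delta_rot":[0,0,0],"hand":1.0}]'

```text
t: 30.85
eef_pos: [0.4169, 0.2811, 0.2095]
ee_rot: [3.135, 0.205, -0.032]
force: [-0.2, 0.3, -0.1]
width: 0.019
```

```bash
python3 - <<'E'
from mg import *
cv2.imwrite("pics/side20.png",grab_frame("side"))
tip();mgoal(.022,.015,62)
crop("pics/side20.png","pics/s20c.png",220,100,80,90,7)
E
```

```text
t 30.9 tip [0.49069931 0.28055309 0.06823667] swh [ 0.00508435  0.26186602 -0.03407963] px [271.07177854 150.26144578] [185.08185336 216.25821518] F swh [-0.16747826 -0.3128085  -0.2237541 ] rod [ 4.71785229e-01  2.94131612e-04 -8.81713452e-01]
t 30.9 pos [0.417 0.281 0.21 ] dpos cm [-0.033 -0.001 -5.304] drot deg [-0.024  0.15   0.008] q [ 0.863  0.213 -0.235 -0.163 -1.261  0.736] f [-0.244 -0.305 -0.153]
tcp [0.417 0.281 0.156] ik e 4.67264273735393e-11 m 0.7231461680694824
```

View pics/s20c.png

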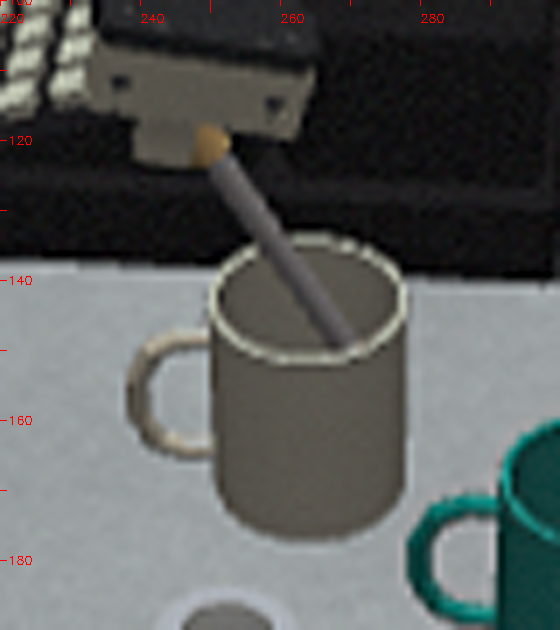

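Emit:
move_arm --rows '[{"delta_pos":[0,0,-1],"delta_rot":[0,0,0],"hand":1.0},{"delta_pos":[0,0,-1],"delta_rot":[0,0,0],"hand":1.0},{"delta_pos":[0,0,-1],"delta_rot":[0,0,0],"hand":1.0},{"delta_pos":[0,0,-1],"delta_rot":[0,0,0],"hand":1.0},{"delta_pos":[0,0,-0.7],"delta_rot":[0,0,0],"hand":1.0},{"delta_pos":[0,0,-0.4],"delta_rot":[0,0,0],"hand":1.0},{"delta_pos":[0,0,0],"delta_rot":[0,0,0],"hand":1.0},{"delta_pos":[0,0,0],"delta_rot":[0,0,0],"hand":1.0},{"delta_pos":[0,0,0],"delta_rot":[0,0,0],"hand":1.0},{"delta_pos":[0,0,0],"delta_rot":[0,0,0],"hand":1.0}]'

```text
t: 31.9
eef_pos: [0.4167, 0.281, 0.1583]
ee_rot: [3.135, 0.205, -0.032]
force: [0.2, -0.1, -1.2]
width: 0.0189
```

```bash
python3 - <<'E'
from mg import *
cv2.imwrite("pics/side21.png",grab_frame("side"))
tip();mgoal(.028,.0145,57.5)
crop("pics/side21.png","pics/s21c.png",220,100,80,90,7)
E
```

```text
t 31.95 tip [0.49045904 0.28041585 0.01698282] swh [ 0.02239257  0.2617213  -0.08232316] px [270.97191435 163.51212052] [188.00751367 217.59754322] F swh [ 0.56900464  0.33594702 -1.26124667] rod [ 4.71474299e-01  1.27206023e-04 -8.81879793e-01]
t 31.95 pos [0.417 0.281 0.158] dpos cm [-0.501  0.01  -0.852] drot deg [-0.013 -4.37   0.008] q [ 0.863  0.261 -0.297 -0.17  -1.153  0.756] f [ 0.114  0.333 -1.38 ]
tcp [0.412 0.281 0.15 ] ik e 2.3477663318777114e-11 m 0.6383676295742601
```

View pics/s21c.png

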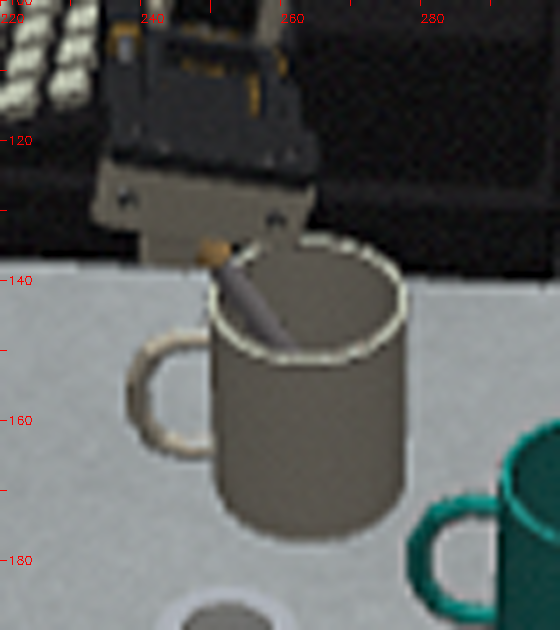

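Emit:
move_arm --rows '[{"delta_pos":[-0.1,0,-0.17],"delta_rot":[0,-0.88,0],"hand":1.0},{"delta_pos":[-0.1,0,-0.17],"delta_rot":[0,-0.88,0],"hand":1.0},{"delta_pos":[-0.1,0,-0.17],"delta_rot":[0,-0.88,0],"hand":1.0},{"delta_pos":[-0.1,0,-0.17],"delta_rot":[0,-0.88,0],"hand":1.0},{"delta_pos":[-0.1,0,-0.17],"delta_rot":[0,-0.88,0],"hand":1.0},{"delta_pos":[0,0,0],"delta_rot":[0,0,0],"hand":1.0},{"delta_pos":[0,0,0],"delta_rot":[0,0,0],"hand":1.0},{"delta_pos":[0,0,0],"delta_rot":[0,0,0],"hand":1.0},{"delta_pos":[0,0,0],"delta_rot":[0,0,0],"hand":1.0},{"delta_pos":[0,0,0],"delta_rot":[0,0,0],"hand":1.0}]'

```text
t: 32.95
eef_pos: [0.4117, 0.2808, 0.1494]
ee_rot: [3.137, 0.129, -0.032]
force: [-0.2, 0.4, -0.6]
width: 0.0189
```

```bash
python3 - <<'E'
from mg import *
cv2.imwrite("pics/side22.png",grab_frame("side"))
tip();mgoal(.030,.012,56)
crop("pics/side22.png","pics/s22c.png",220,100,80,90,7)
E
```

```text
t 33.0 tip [0.49601641 0.28014807 0.01410927] swh [ 0.02860294  0.26162821 -0.08312074] px [272.80273099 164.20012487] [188.27035948 216.10760121] F swh [ 0.05800342  0.63574001 -1.30788369] rod [ 5.37255891e-01 -5.75366776e-04 -8.43419099e-01]
t 33.0 pos [0.412 0.281 0.149] dpos cm [-0.154  0.026 -0.437] drot deg [ 0.022 -1.503  0.027] q [ 0.914  0.225 -0.382 -0.117 -1.047  0.688] f [-0.373  0.648 -1.249]
tcp [0.41  0.281 0.145] ik e 2.699533132304373e-09 m 0.6061822365936156
```

View pics/s22c.png

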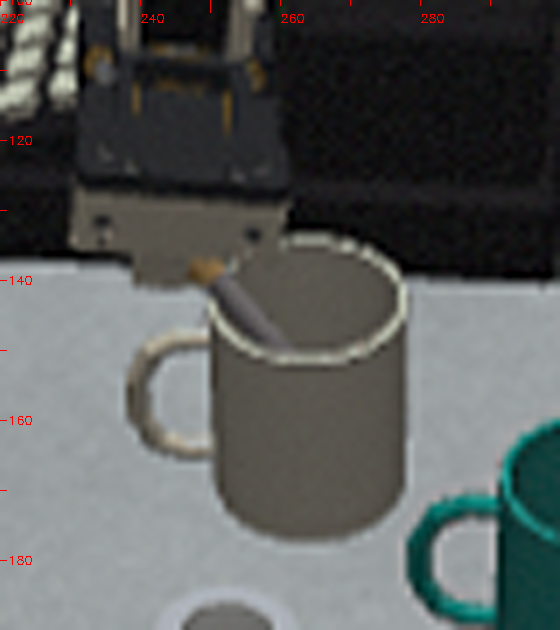

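Emit:
move_arm --rows '[{"delta_pos":[-0.05,0,-0.12],"delta_rot":[0,-0.5,0],"hand":1.0},{"delta_pos":[-0.05,0,-0.12],"delta_rot":[0,-0.5,0],"hand":1.0},{"delta_pos":[-0.05,0,-0.12],"delta_rot":[0,-0.5,0],"hand":1.0},{"delta_pos":[0,0,0],"delta_rot":[0,0,0],"hand":1.0},{"delta_pos":[0,0,0],"delta_rot":[0,0,0],"hand":1.0},{"delta_pos":[0,0,0],"delta_rot":[0,0,0],"hand":1.0},{"delta_pos":[0,0,0],"delta_rot":[0,0,0],"hand":1.0},{"delta_pos":[0,0,0],"delta_rot":[0,0,0],"hand":1.0},{"delta_pos":[0,0,0],"delta_rot":[0,0,0],"hand":1.0},{"delta_pos":[0,0,0],"delta_rot":[0,0,0],"hand":1.0}]'

```text
t: 34.0
eef_pos: [0.4101, 0.2809, 0.1459]
ee_rot: [3.138, 0.103, -0.032]
force: [0.7, 0.8, 0.5]
width: 0.0191
```

```bash
python3 - <<'E'
from mg import *
F=[]
for i in range(5): im=grab_frame("side");F.append(get_state()["force"])
print(np.mean(F,0));cv2.imwrite("pics/side23.png",im);tip()
E
```

```text
[1.60849163 0.03979011 0.62319013]
t 34.25 tip [0.49792635 0.28023181 0.01283118] swh [ 0.03083147  0.2617719  -0.08366974] px [273.42537153 164.4709608 ] [188.32641714 215.60443933] F swh [1.08681902 0.11741898 1.05390574] rod [ 5.59236838e-01 -3.49005709e-04 -8.29007863e-01]
```

Emit:
move_arm --rows '[{"delta_pos":[0,0,0],"delta_rot":[0,0,0],"hand":2.2},{"delta_pos":[0,0,0],"delta_rot":[0,0,0],"hand":2.6},{"delta_pos":[0,0,0],"delta_rot":[0,0,0],"hand":3},{"delta_pos":[0,0,0],"delta_rot":[0,0,0],"hand":3.5},{"delta_pos":[0,0,0],"delta_rot":[0,0,0],"hand":4.5},{"delta_pos":[0,0,0],"delta_rot":[0,0,0],"hand":5.5},{"delta_pos":[0,0,0],"delta_rot":[0,0,0],"hand":6},{"delta_pos":[0,0,0],"delta_rot":[0,0,0],"hand":6},{"delta_pos":[0,0,0],"delta_rot":[0,0,0],"hand":6},{"delta_pos":[0,0,0],"delta_rot":[0,0,0],"hand":6}]'

```text
t: 35.25
eef_pos: [0.41, 0.2808, 0.1458]
ee_rot: [3.138, 0.103, -0.032]
force: [0.2, 0.4, 0.3]
width: 0.0598
```

```bash
python3 - <<'E'
from mg import *
cv2.imwrite("pics/side24.png",grab_frame("side"))
crop("pics/side24.png","pics/s24c.png",220,100,80,90,7)
E
```

```text
(no output)
```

View pics/s24c.png

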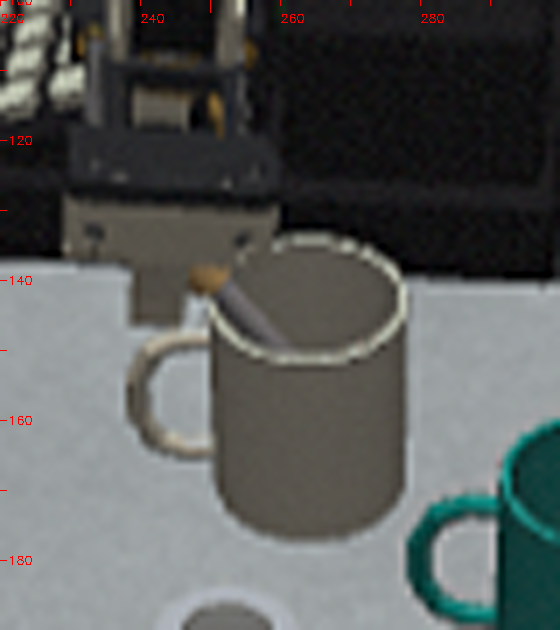

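Emit:
move_arm --rows '[{"delta_pos":[0,0,0.6],"delta_rot":[0,0,0],"hand":6},{"delta_pos":[0,0,1.2],"delta_rot":[0,0,0],"hand":6},{"delta_pos":[0,0,2],"delta_rot":[0,0,0],"hand":6},{"delta_pos":[0,0,3],"delta_rot":[0,0,0],"hand":6},{"delta_pos":[0,0,4],"delta_rot":[0,0,0],"hand":6},{"delta_pos":[0,0,4],"delta_rot":[0,0,0],"hand":6},{"delta_pos":[0,3,3],"delta_rot":[0,0,0],"hand":6},{"delta_pos":[-1,4,0],"delta_rot":[0,0,0],"hand":6},{"delta_pos":[-1,4,0],"delta_rot":[0,0,0],"hand":6},{"delta_pos":[-1,4,0],"delta_rot":[0,0,0],"hand":6}]'

```text
t: 36.3
eef_pos: [0.3796, 0.4321, 0.3257]
ee_rot: [3.14, 0.102, -0.032]
force: [1.3, -0.2, -0.4]
width: 0.0601
```

Emit:
move_arm --rows '[{"delta_pos":[-2,4,0],"delta_rot":[0,0,0],"hand":6},{"delta_pos":[-2,4,0],"delta_rot":[0,0,0],"hand":6},{"delta_pos":[-2,4,0],"delta_rot":[0,0,0],"hand":6},{"delta_pos":[-2,3,0],"delta_rot":[0,0,0],"hand":6},{"delta_pos":[0,0,0],"delta_rot":[0,0,0],"hand":6},{"delta_pos":[0,0,0],"delta_rot":[0,0,0],"hand":6},{"delta_pos":[0,0,0],"delta_rot":[0,0,0],"hand":6},{"delta_pos":[0,0,0],"delta_rot":[0,0,0],"hand":6},{"delta_pos":[0,0,0],"delta_rot":[0,0,0],"hand":6},{"delta_pos":[0,0,0],"delta_rot":[0,0,0],"hand":6}]'

```text
t: 37.3
eef_pos: [0.3005, 0.5803, 0.3243]
ee_rot: [3.138, 0.103, -0.033]
force: [-0.9, 0.7, 0.8]
width: 0.06
```

```bash
python3 - <<'E'
from mg import *
cv2.imwrite("pics/side25.png",grab_frame("side"));cv2.imwrite("pics/top25.png",grab_frame("top"))
crop("pics/side25.png","pics/s25c.png",220,100,150,145,5)
crop("pics/top25.png","pics/t25c.png",150,130,140,120,5)
E
```

```text
(no output)
```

View pics/s25c.png

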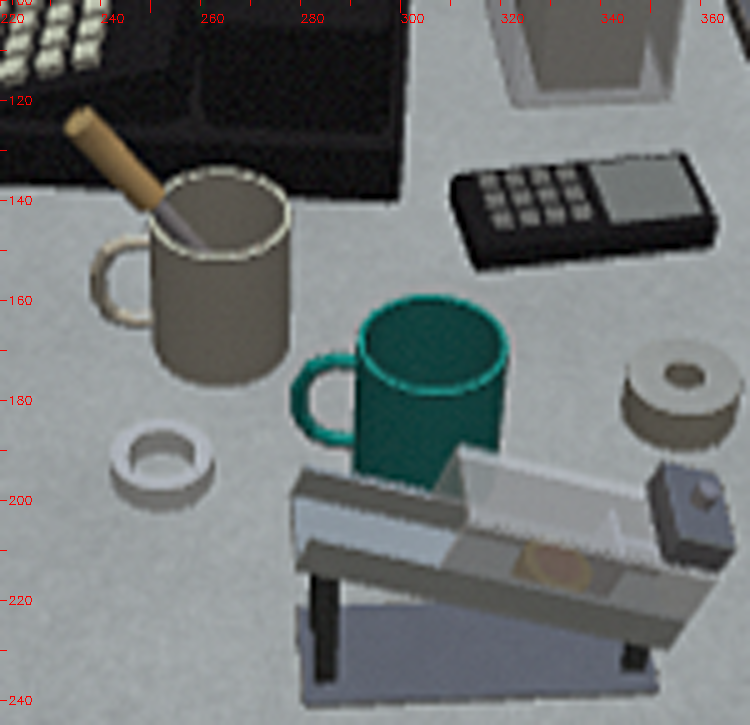

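View pics/t25c.png

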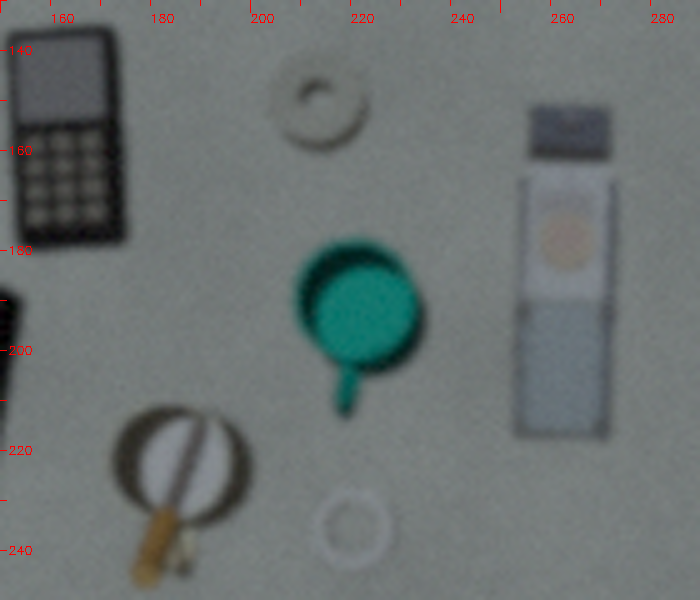

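View pics/side25.png

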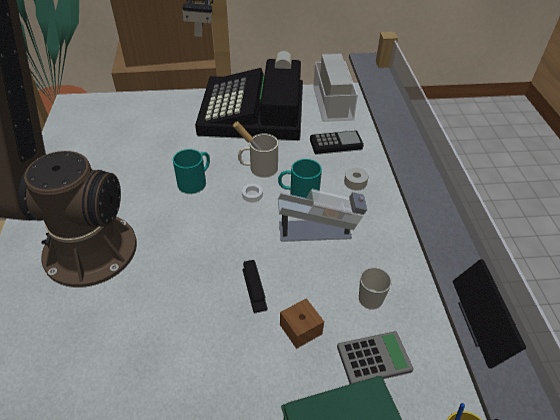

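```bash
python3 - <<'E'
from h import *
print("rod top",tri((220+78/5,100+120/5),(150+146/5,130+577/5)))
print("tip base", atz("top",(150+203/5,130+420/5),.012))
print("handle end",tri((220+92/5,100+282/5),(150+184/5,130+575/5)))
E
```

```text
rod top (array([0.39060575, 0.27636873, 0.17110797]), np.float64(0.0013158299684568645))
tip base [0.50375011 0.2724457  0.012     ]
handle end (array([0.39327391, 0.27524756, 0.0552737 ]), np.float64(0.0005110473837443075))
```

```bash
python3 - <<'E'
from station import *
print(get_state()["t"]);print(job_done())
E
```

```text
37.4
the job is handed in; nothing more can be done
None
```

The job is handed in at 37.4 s. The brass token rests against the sprung stop, and the rod stands in the white mug, leaning over its handle.

- **Token:** I pushed it down the chute until the slope force read about 2.7 N and the blade had visibly moved back a few millimetres of its 12 mm. Then I drew the rod back slowly. The last picture with an enlarged blade, taken just after drawing back, shows the token still against the blade, with the blade held back about 2–3 mm. The final pictures show it unmoved.
- **Rod:** It went tip first into the mug and I let go with light contact, about 1.6 N. In the final pictures its top is at (0.391, 0.276, 0.171), almost straight above the outer end of the mug's handle at (0.393, 0.275). The mug did not visibly shift.
- **Other objects:** By eye, the bystanders look where they were in the first pictures. The gripper ended clear of everything.

**What went wrong:** My first grip, with the rod in line with the tool, ran into a joint limit during the first push. The tip slid up over the token after moving it about 5 mm. I put the rod back in the stand, regrasped it tilted 40° in the hand, and pushed from there.

**What disagreed:** The images put the rod about 2–3 mm off where the robot's own readings did. I corrected the sideways part and judged the press by force and image.

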